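# Wedge a specimen tight in the lab vise

### The job

Throw the vise's hinged steel guard over past its balance point so that it stays open by itself, then lay the wooden wedge in the vise's slot, thin end first and straight side against the fixed wall, pushed in by hand no further than where it first meets resistance, and let go of it. Pick up the mallet and drive the wedge in along the slot with at least two separate light taps, drawing the mallet back between them while the wedge is part-way in, until it stops advancing and the sliding jaw is tight on the specimen; the hand must not push the wedge home. Finally lay the mallet flat on the bench clear of the vise, with the wedge tight and the guard still open, and leave the jar, beaker and dish where they are.

Things in the scene. Friction and masses are not known exactly. Their poses are not given: they have to be found in the camera images.
- slot (a point): Reference point in the vise's slot, 47 mm above the bench (17 mm above the base's top). The slot runs along its y; the wedge enters at the -y end and is driven to +y; z up. A wedge against the fixed wall has wedge_center here at x = 0, z = 0, y = -30 mm when it first touches the jaw, +10 mm when tight. At y = -85 mm its tip is just at the mouth with 5 mm side play.
- vise: Grey cast base on the bench, 30 mm thick, origin on the bench right under slot, same axes, yaw within 0.3 rad; base x -52 to +88, y -100 to +100 mm. Fixed wall: face at x = -10 mm, 32 mm thick, y -30 to +30, top 64 mm above the bench. Brown specimen and end block: x 40 to 85 mm, top 68 mm up. Two guard hinge lugs at y = +78, x = -42 and +78 mm, 94 mm tall.
- jaw_mid (a point): Top middle of the steel sliding jaw (64 mm above the bench), on the slot's +x side, between slot and specimen. The jaw is 50 mm long (slot y -25 to +25 mm); its slanted face lies at slot x = 7 mm - 0.1*y + jaw value.
- jaw (a joint): Sliding jaw, 0 (open) to 0.004 m (hard on the specimen: the wedge can go no further). A spring pushes it back on the wedge. Each 10 mm of wedge travel moves it 1 mm. Driving the wedge takes about 7 N at 0, rising to 15 to 18 N near 0.004; the wedge stays by friction wherever it is left.
- guard (a joint): Hinged sheet-steel guard over slot and jaw: 0 = shut (starts there or nearly), 2.2 rad = thrown back on its stop at the vise's +y end. Free-swinging, 0.25 kg: it falls shut below its balance point at about 1.7 rad and falls open by itself beyond it.
- guard_tab (a point): Grip point on the black tab on the guard's free edge: 20 mm wide (along its x, parallel to the slot's x), 8 mm thick, 54 mm long beyond the edge. This point is 170 mm from the hinge line, 32 mm from the edge. Shut: the tab is level, 85 mm above the bench, pointing to the slot's -y, and a skirt 50 mm deep hangs from the guard's edge. Guard 104 mm wide.
- guard_hinge (a point): Middle of the guard's hinge line, 85 mm above the bench; the line runs along this frame's x axis (parallel to the slot's x). The guard swings up from the slot's -y side over to its +y side.
- wedge_center (a point): Centre of the pale wooden wedge (0.1 kg), half-way up: 120 mm long along its y axis (thick end at y = -60 mm, 26 mm thick; thin end at y = +60 mm, 14 mm), 34 mm high (z up). Straight side at x = -10 mm all along; slanted side at x = 10 mm - 0.1*y. Starts lying on the bench.
- mallet_grip (a point): Grip point on the mallet's handle close to the head, half-way up (20 mm above the bench lying flat). Handle along x, 22 mm thick (y), 28 mm high; thicker end, 26 x 40 mm, out to x = -150 mm. Head: black block 42 (x) x 90 (y) x 40 (z) mm centred at x = +40 mm; striking faces at y = +45 and -45 mm, use either. 0.42 kg. Starts lying flat on the bench.
- reagent: Brown glass jar with a white lid, 60 mm across, 75 mm tall, origin under its centre. Leave alone.
- beaker: Glass beaker, 68 mm across, 70 mm tall, origin under its centre. Leave alone.
- dish: Steel bowl, 100 mm across, 35 mm tall, origin under its centre. Leave alone.
Mind the look-alikes: they are no part of the job. Of the things shaped like the part that bears wedge_center, the wooden one is meant.

How it is judged (in metres and radians):
On the way, in this order (a step that is already met when the one before it is completed fails the run):
1. the guard is thrown back past its balance point and stays open, untouched (value of joint guard above 1.9 rad and contact force between the fingers and guard below 0.1 N), for 0.2 s.
2. the wedge lies in the slot, thin end in, let go, not yet driven (x of wedge_center in the frame of slot between -0.006 and 0.006 m and z of wedge_center in the frame of slot between -0.006 and 0.006 m and angle between the y axis of wedge_center and the y axis of slot, either way round below 0.1 rad and angle between wedge_center's own z axis and vertical below 0.1 rad and y of wedge_center in the frame of slot between -0.07 and -0.012 m and value of joint jaw below 0.0014 m and contact force between the fingers and wedge below 0.1 N), for 0.2 s.
3. after a first tap the wedge is part-way in and the mallet is drawn back off it (x of wedge_center in the frame of slot between -0.006 and 0.006 m and z of wedge_center in the frame of slot between -0.006 and 0.006 m and angle between the y axis of wedge_center and the y axis of slot, either way round below 0.1 rad and angle between wedge_center's own z axis and vertical below 0.1 rad and value of joint jaw between 0.0015 and 0.0034 m and contact force between mallet and wedge below 0.1 N and height (world z) of mallet_grip above 0.03 m), for 0.1 s.
4. a further tap drives the wedge until the jaw is tight (x of wedge_center in the frame of slot between -0.006 and 0.006 m and z of wedge_center in the frame of slot between -0.006 and 0.006 m and angle between the y axis of wedge_center and the y axis of slot, either way round below 0.1 rad and angle between wedge_center's own z axis and vertical below 0.1 rad and value of joint jaw above 0.0036 m), for 0.2 s.
At the end, for the whole second after the job is handed in: Wedge straight and level in the slot (within 6 mm and 0.1 rad), within 6 mm of its stop or further, jaw at 3.6 mm or more of 4; guard open beyond 1.9 rad; mallet flat and still on the bench (grip point under 26 mm high, tilt under 0.12 rad), touching neither wedge nor vise (all of step 4 and y of wedge_center in the frame of slot above 0.004 m and value of joint guard above 1.9 rad and linear speed of each of wedge, mallet below 0.02 m/s and height (world z) of mallet_grip below 0.026 m and angle between mallet_grip's own z axis and vertical below 0.12 rad and contact force between mallet and vise below 0.1 N and contact force between mallet and wedge below 0.1 N).
It fails at once if the hand or arm pushes the wedge home in place of the mallet (touches it with the jaw beyond 2 mm) (value of joint jaw above 0.002 m and contact force between any of the fingers, the arm and wedge above 0.5 N).
It fails at once if the jar is moved more than 30 mm (distance of reagent from where it was at the start of the episode above 0.03 m).
It fails at once if the beaker is moved more than 30 mm (distance of beaker from where it was at the start of the episode above 0.03 m).
It fails at once if the dish is moved more than 30 mm (distance of dish from where it was at the start of the episode above 0.03 m).
It also fails if it takes over 72 s, if anything falls off the work surface, if the arm or the gripper's body presses on something with over 40 N, if the wrist force passes 120 N, or if a joint passes its speed limit or range.

### The arm

A 6-joint arm with a two-finger parallel gripper is mounted at the origin on the work surface. World frame = base frame: x ahead of the robot, y to its left, z up, the work surface at z = 0. Lengths are in mm, angles in rad, forces in N, time in s.
With the tool pointing down it reaches from about 250 to 775 mm from the base axis. Payload 4 kg.
Tool frame: the origin (TCP) lies midway between the tips of the shut fingers; the grasp point (between the pads) lies 19 mm behind it; z points along the fingers, y is the direction in which the jaws open and shut (so a half turn about z gives the same grasp; the last joint's range is limited). The gripper opens to 94 mm and grips with 3 to 60 N. Pads are 16 mm wide; open, the fingers measure 119 mm over their backs; the gripper's body (75 mm by 177 mm) begins 78 mm behind the grasp point.
Start: joints at [1.218, 0.087, 1.371, -0, 1.684, -0.103], TCP at [135.976, 532.949, 174.206] pointing down, gripper open.
Joint ranges: [-3.1, 3.1], [-0.76, 2.03], [0.27, 2.55], [-1.08, 4.22], [0.17, 2.65], [-2.57, 2.57]. Speed limits (rad/s): [2.79, 2.79, 3.14, 3.14, 3.14, 3.14].

### API

Orientations are given as a 3x3 rotation matrix whose columns are the frame's x, y, z axes.
In Python, from rig import arm gives the robot as it stands.
- The arm moves only by the shell command python3 -m crank 'ROWS' [FORCE]. ROWS is JSON, a list of rows, each a list of 7 numbers: the shift along the tool's x, y, z in units of 0.2 m (1.0 is 0.2 m), then the turn, a rotation vector about the tool's x, y, z in units of 30 degrees (1.0 is 30 degrees), then the opening, from 0 (shut) to 1 (fully open). A call has 1 to 12 rows; each row shifts and turns the commanded pose from where the row before left it, along the tool's axes as they then stand; what a row does not reach is not made up. A row lasts 1/12 s, in which the tool goes at most 41.7 mm and 7.16 degrees, less where a joint would pass 70% of its speed; a pose out of reach is approached as far as the arm can. A call with a number of a shift or a turn outside -1 to 1 is refused whole. A call with a gripper value outside its range is refused whole. The fingers move at their own pace and stop on an object; FORCE is the grip in N (left out, the last holds). Time passes only in rows, so rows that do not move let the fingers close. It gives the time, the measured TCP pose, the force and the opening at its end, in the units of the state.
- arm.observe(): the state, without advancing time (a new reading comes with each control period).
- arm.capture(name): name is "side" or "top" or "wrist"; returns a dict with "img" (420x560x3 uint8, red, green, blue), "z_map" (420x560 float32, mm along the optical axis (not along the pixel's ray), 0 where there is no reading), "fx", "fy", "cx", "cy" (pixels), "k1" (the pictures are not rectified: a ray, as slopes to the right and down, at radius r is drawn at 1 + k1 r^2 times it, then the intrinsics apply), "R" (3x3) and "t" (3): a world point X has camera coordinates R X + t; the wrist camera has in their place "mount" (4x4, takes a point from camera to tool coordinates, whose origin is the TCP and whose axes are the flange's). Camera axes: x right, y down, z forward; pixel columns grow to the right and rows downward; lengths in mm; the calibration is good to about 2 mm. A picture is of the moment at which its call begins: read the wrist's pose just before it.
- arm.close_job(): hands the job in, once; it reports no verdict.
The state is a dict: "t": time; "joint_positions": joint angles; "qd": joint speeds; "effort": joint torques, N m; "eef_pos": TCP position; "ee_rot": TCP orientation; "wrist_force": force on the tool from outside, world axes, zero at the start; "ft_torque": the same for the moment, N m; "width": opening from 0.0 (shut) to 1.0 (fully open).
Only numpy, scipy, OpenCV 4.12 (cv2) and the standard library are available. Lean on these libraries where they do the work, as an engineer would, in place of code of your own. Each camera call takes 0.05 s, during which the arm holds its last target.

## Working session

There is one attempt and no reset: what is moved stays moved. The work goes in short steps, Python scripts to look and compute and a shell command to move; the robot and the scene stay as the last step left them, time stands still between calls to the robot, and variables do not carry over. Pictures are saved under pics/ and viewed, and the job is handed in when it is done.

```bash
ls; mkdir -p pics; cat > h.py <<'E'
import numpy as np, cv2, json
from rig import arm
np.set_printoptions(precision=4,suppress=True)
def cap(n):
    o=arm.observe(); c=arm.capture(n); c['obs']=o
    if n=='wrist':
        M=np.array(c['mount']); Rt=np.array(o['ee_rot']); p=np.array(o['eef_pos'])
        c['Rc']=Rt@M[:3,:3]; c['pc']=Rt@M[:3,3]+p
    else:
        R=np.array(c['R']); c['Rc']=R.T; c['pc']=-R.T@np.array(c['t'])
    return c
def K(c): return np.array([[c['fx'],0,c['cx']],[0,c['fy'],c['cy']],[0,0,1.]])
def ray(c,uv):
    uv=np.atleast_2d(np.array(uv,float))
    d=(uv-[c['cx'],c['cy']])/[c['fx'],c['fy']]
    s=d.copy()
    for _ in range(30): s=d/(1+c['k1']*(s**2).sum(1,keepdims=True))
    return np.c_[s,np.ones(len(s))]
def plane(c,uv,z):
    r=ray(c,uv)@c['Rc'].T; k=(z-c['pc'][2])/r[:,2]; return c['pc']+k[:,None]*r
def depthpts(c):
    h,w=c['z_map'].shape; v,u=np.mgrid[:h,:w]
    r=ray(c,np.c_[u.ravel(),v.ravel()]); P=(r*c['z_map'].reshape(-1,1))@c['Rc'].T+c['pc']
    P[c['z_map'].ravel()==0]=np.nan
    return P.reshape(h,w,3)
def proj(c,X):
    q=(np.atleast_2d(X)-c['pc'])@c['Rc']; s=q[:,:2]/q[:,2:]; s=s*(1+c['k1']*(s**2).sum(1,keepdims=True))
    return s*[c['fx'],c['fy']]+[c['cx'],c['cy']]
def save(c,name): cv2.imwrite('pics/'+name,cv2.cvtColor(c['img'],cv2.COLOR_RGB2BGR))
E
python3 - <<'E'
from h import *
import pickle
for n in ['side','top','wrist']:
    c=cap(n); save(c,n+'0.png'); pickle.dump(c,open(n+'0.pkl','wb')); print(n,c['fx'],c['k1'],c['pc'],(c['z_map']>0).mean()); print(c['Rc'])
print(arm.observe())
E
```

```text
pics
side 474.5181175460611 -0.01017715390824547 [337.7942 869.9053 820.1579] 0.9962712585034014
[[-0.9785 -0.12    0.1677]
 [-0.2057  0.6265 -0.7518]
 [-0.0148 -0.7702 -0.6377]]
top 518.3374963152771 -0.18526973931354837 [ 235.868   -10.3966 1463.923 ] 0.9959566326530612
[[-0.0924 -0.9736  0.2088]
 [-0.9957  0.0909 -0.0167]
 [-0.0028 -0.2095 -0.9778]]
wrist 344.81438835334114 -0.08185636672189453 [ 55.6882 553.2857 383.646 ] 0.9962840136054422
[[ 0.2468  0.9291  0.2754]
 [ 0.969  -0.2354 -0.0743]
 [-0.0042  0.2852 -0.9584]]
{'t': 0.15, 'joint_positions': array([ 1.2179,  0.0878,  1.3719,  0.    ,  1.6836, -0.1031]), 'qd': array([-0.0009, -0.0014, -0.0045, -0.0003, -0.0005, -0.0013]), 'effort': array([  0.0028, -34.0641, -30.2794,   0.0719,   0.0305,  -0.0001]), 'eef_pos': array([135.7973, 532.4987, 173.2821]), 'ee_rot': array([[-0.969 ,  0.2472, -0.0006],
       [ 0.2472,  0.969 , -0.0016],
       [ 0.0002, -0.0017, -1.    ]]), 'wrist_force': array([-0.5457, -0.0102, -0.3991]), 'ft_torque': array([-0.005 , -0.007 , -0.0113]), 'width': 0.9979335465866995}
```

View pics/side0.png

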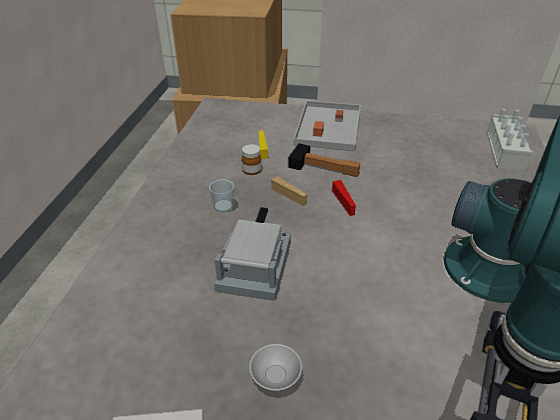

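View pics/top0.png

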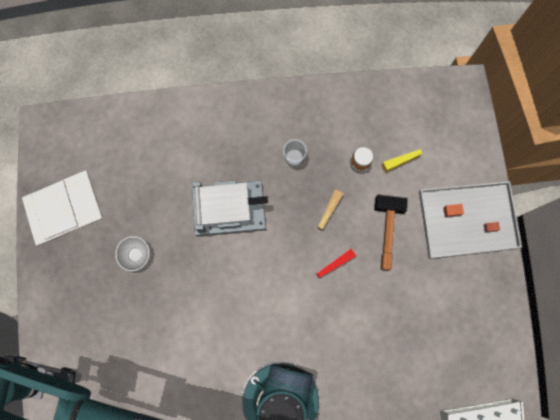

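View pics/wrist0.png

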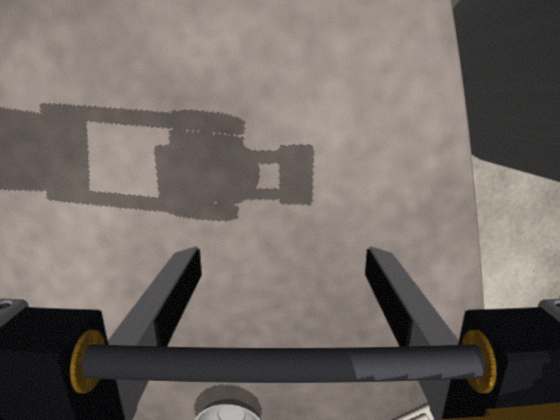

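The top view shows the vise at about (228,208) with the tab at (258,200), pointing toward world −y. There are three wedge-shaped things: wooden at (330,209), red at (337,263) and yellow at (403,160). The pale wooden one at (330,209) is the one meant. The mallet head is at (391,204) with its handle down to (387,268).

```bash
python3 - <<'E'
from h import *
import pickle
c=pickle.load(open('top0.pkl','rb')); s=pickle.load(open('side0.pkl','rb'))
im=cv2.cvtColor(c['img'],cv2.COLOR_RGB2BGR)
cv2.imwrite('pics/cropw.png',cv2.resize(im[140:290,300:440],None,fx=5,fy=5,interpolation=cv2.INTER_CUBIC)[:,:])
cv2.imwrite('pics/cropv.png',cv2.resize(im[165:250,180:285],None,fx=6,fy=6,interpolation=cv2.INTER_CUBIC))
ims=cv2.cvtColor(s['img'],cv2.COLOR_RGB2BGR)
cv2.imwrite('pics/cropvs.png',cv2.resize(ims[195:305,205:300],None,fx=5,fy=5,interpolation=cv2.INTER_CUBIC))
cv2.imwrite('pics/cropws.png',cv2.resize(ims[130:220,230:370],None,fx=5,fy=5,interpolation=cv2.INTER_CUBIC))
P=depthpts(c); 
for n,u,v in [('vise top',228,205),('tab',258,200),('wedge',330,209),('mallethead',391,204),('handle',389,240),('bench',300,250),('beaker',295,153),('jar',363,157),('dish',133,255)]:
    print(n,np.nanmedian(P[v-1:v+2,u-1:u+2].reshape(-1,3),0))
Q=depthpts(s)
for n,u,v in [('vise top',252,240),('tab',262,214),('wedge',289,191),('mallethead',300,157),('handle',330,163),('bench',180,250)]:
    print('s',n,np.nanmedian(Q[v-1:v+2,u-1:u+2].reshape(-1,3),0))
E
```

```text
vise top [543.7626  93.1641  87.3793]
tab [549.1319  10.7702  91.7158]
wedge [ 516.8319 -188.4053   36.1281]
mallethead [ 513.1461 -362.7248   43.7662]
handle [ 412.7808 -343.5876   36.5353]
bench [413.2426 -93.9732   2.5543]
beaker [ 698.5948 -108.3151    8.1167]
jar [ 648.2336 -293.6092   77.2538]
dish [440.1769 382.6077   7.1406]
s vise top [549.1768 101.9801  88.4693]
s tab [546.1417  10.8559  90.5051]
s wedge [ 511.6319 -173.2191   27.4561]
s mallethead [ 505.9965 -331.7314   41.0719]
s handle [ 415.1688 -333.9652   29.5751]
s bench [742.0937  81.5723   1.6128]
```

View pics/cropw.png

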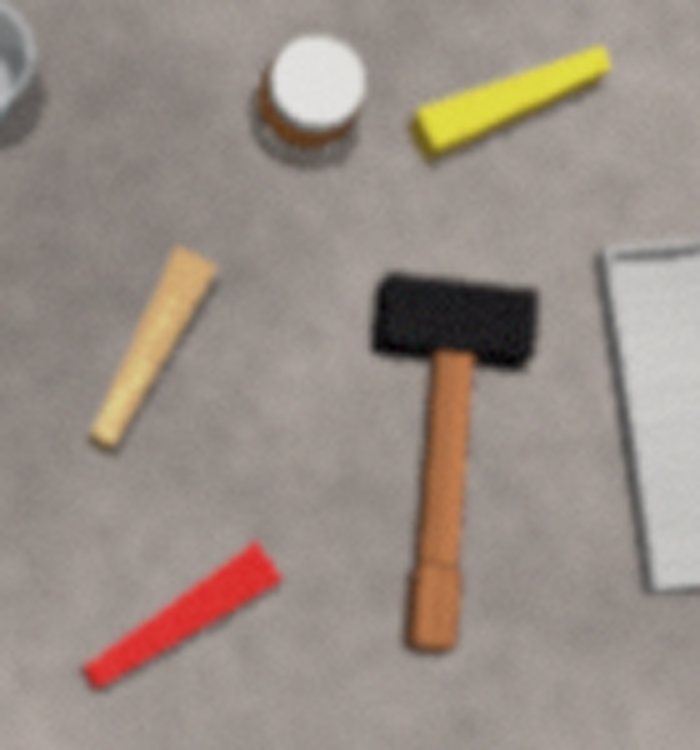

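View pics/cropv.png

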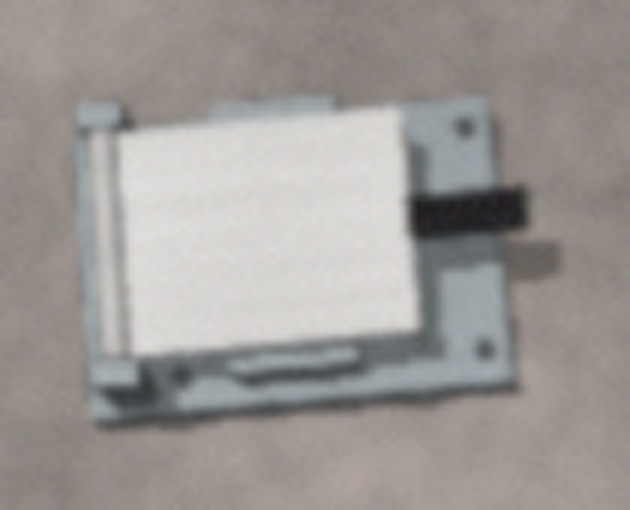

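View pics/cropvs.png

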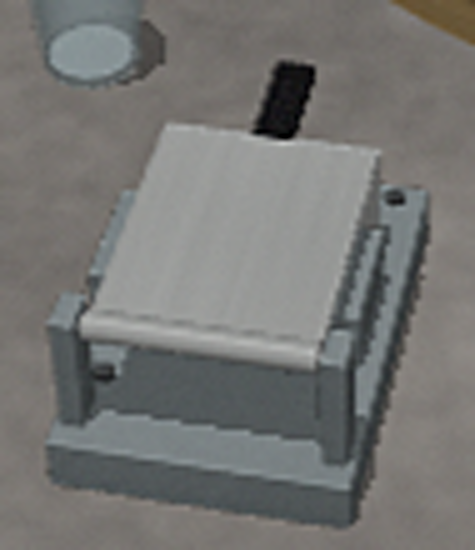

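View pics/cropws.png

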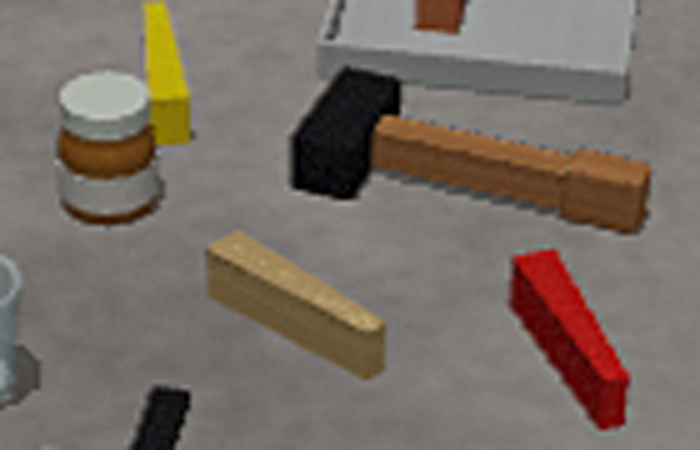

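The crops confirm the pale wooden wedge at top px (330,209). Its thick end is at (338,194) and its thin end at (321,227). The red and yellow ones are look-alikes. Next I'll estimate rough poses.

```bash
python3 - <<'E'
from h import *
import pickle
c=pickle.load(open('top0.pkl','rb')); s=pickle.load(open('side0.pkl','rb'))
t=lambda x,y:(180+x/6,165+y/6); sd=lambda x,y:(205+x/5,195+y/5)
print('lugs top',plane(c,[t(100,113),t(118,373)],94))
print('base c top TR,BR,BL',plane(c,[t(489,98),t(515,381),t(95,418)],30))
print('tab edges end',plane(c,[t(525,188),t(525,230)],89), plane(c,[t(413,197),t(413,234)],89))
print('s lugs',plane(s,[sd(65,308),sd(336,347)],94))
print('s tab end', plane(s,[sd(280,62),sd(314,68)],89),'root',plane(s,[sd(256,132),sd(292,138)],89))
print('s guard corners',plane(s,[sd(165,124),sd(380,150)],87))
def blob(cam,m,z):
    n,l,st,ce=cv2.connectedComponentsWithStats(m.astype(np.uint8))
    i=1+np.argmax(st[1:,4]); 
    ys,xs=np.nonzero(l==i); return np.c_[xs,ys],st[i]
def W(cam,box,z):
    hsv=cv2.cvtColor(cam['img'],cv2.COLOR_RGB2HSV); x0,y0,x1,y1=box
    m=np.zeros(hsv.shape[:2],bool); m[y0:y1,x0:x1]=True
    return hsv,m
hsv,m=W(c,(310,180,350,240),0)
mm=m&(hsv[...,1]>70)
px,st=blob(c,mm,34); r=cv2.minAreaRect(px.astype(np.float32)); print('wedge px',r)
P=plane(c,px,34)[:,:2]; print('wedge',P.mean(0)); r=cv2.minAreaRect(P.astype(np.float32)); print(r, cv2.boxPoints(r))
hsv,m=W(s,(265,170,312,210),0); mm=m&(hsv[...,1]>70); px,st=blob(s,mm,34); print('side wedge',st)
E
```

```text
lugs top [[609.2695 174.4491  94.    ]
 [488.2796 173.6446  94.    ]]
base c top TR,BR,BL [[616.466   -2.9338  30.    ]
 [479.2126  -3.1563  30.    ]
 [479.7081 194.4448  30.    ]]
tab edges end [[557.2069 -15.8564  89.    ]
 [537.768  -14.1134  89.    ]] [[557.7709  35.1432  89.    ]
 [540.6405  36.5471  89.    ]]
s lugs [[607.6415 174.7343  94.    ]
 [487.3142 175.2759  94.    ]]
s tab end [[554.5102 -15.5521  89.    ]
 [537.0853 -14.0931  89.    ]] root [[554.1352  38.4608  89.    ]
 [536.3852  39.5108  89.    ]]
s guard corners [[598.8981  38.66    87.    ]
 [494.2748  37.899   87.    ]]
wedge px ((329.4000244140625, 209.6999969482422), (9.391485214233398, 42.93250274658203), 26.56505012512207)
wedge [ 520.7381 -189.7986]
((515.7258911132812, -186.8262176513672), (26.67213249206543, 124.33353424072266), 57.55489730834961) [[ 456.1083 -164.7287]
 [ 561.0341 -231.4325]
 [ 575.3435 -208.9238]
 [ 470.4177 -142.2199]]
side wedge [271 176  36  30 526]
```

```bash
python3 -m crank '[[0,0,0,0,0,0.2294,1],[0,0,0,0,0,0.2294,1],[0,0,0,0,0,0.2294,1],[0,0,0,0,0,0.2294,1],[0,0,0,0,0,0.2294,1],[0,0,0,0,0,0.2294,1],[0,0,0,0,0,0.2294,1],[0,0,0,0,0,0.2294,1],[0,0,0,0,0,0.2294,1],[0,0,0,0,0,0.2294,1],[0,0,0,0,0,0.2294,1]]'
python3 -m crank '[[-0.155,0.12,0,0,0,0,1],[-0.155,0.12,0,0,0,0,1],[-0.155,0.12,0,0,0,0,1],[-0.155,0.12,0,0,0,0,1],[-0.155,0.12,0,0,0,0,1],[-0.155,0.12,0,0,0,0,1],[-0.155,0.12,0,0,0,0,1],[-0.155,0.12,0,0,0,0,1],[-0.155,0.12,0,0,0,0,1],[-0.155,0.12,0,0,0,0,1],[-0.155,0.12,0,0,0,0,1],[-0.155,0.12,0,0,0,0,1]]'
```

```text
t: 1.07
eef_pos: [135.9, 532.7, 173.7]
ee_rot: [[0.006, 1.0, -0.0], [1.0, -0.006, -0.001], [-0.001, -0.0, -1.0]]
wrist_force: [-0.2, 0.1, 0.3]
width: 0.998
t: 2.07
eef_pos: [424.5, 159.1, 174.1]
ee_rot: [[0.0, 1.0, 0.0], [1.0, -0.0, 0.0], [0.0, 0.0, -1.0]]
wrist_force: [0.3, 1.0, -0.2]
width: 0.998
```

```bash
python3 -m crank '[[-0.155,0.124,0,0,0,0,1],[-0.155,0.124,0,0,0,0,1],[-0.155,0.124,0,0,0,0,1],[-0.155,0.124,0,0,0,0,1],[-0.155,0.124,0,0,0,0,1],[0,0,0,0,0,0,1],[0,0,0,0,0,0,1]]'
python3 - <<'E'
from h import *
import pickle
c=cap('wrist'); save(c,'w1.png'); pickle.dump(c,open('w1.pkl','wb')); print(c['pc'],c['obs']['eef_pos'])
E
```

```text
t: 2.65
eef_pos: [548.0, 4.4, 172.8]
ee_rot: [[0.004, 1.0, -0.003], [1.0, -0.004, 0.001], [0.001, -0.003, -1.0]]
wrist_force: [-0.0, 0.5, 0.2]
width: 0.998
[549.1904  87.2769 383.2756] [547.9894   4.3699 172.7619]
```

View pics/w1.png

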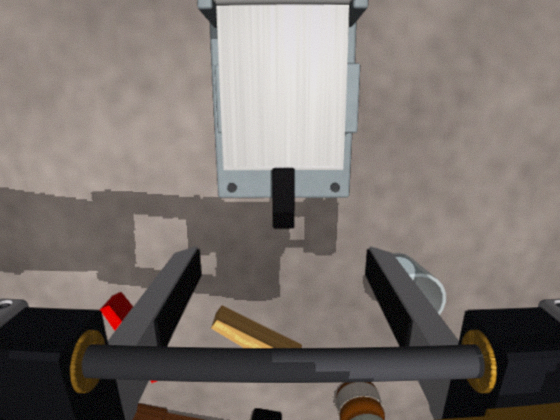

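The wrist view shows the tab at (283,170–227) and the guard's edge at row 170.

```bash
python3 - <<'E'
from h import *
import pickle
c=pickle.load(open('w1.pkl','rb'))
print('tab',plane(c,[(272,169),(294,169),(272,227),(294,227)],89))
print('base -y corners',plane(c,[(218,196),(350,196)],30))
print('guard edge',plane(c,[(219,170),(347,170)],87))
print('wall/spec',plane(c,[(347,66),(347,132)],68))
E
```

```text
tab [[539.1213  37.3491  89.    ]
 [558.0489  37.2961  89.    ]
 [538.4906 -15.436   89.    ]
 [558.3617 -15.4845  89.    ]]
base -y corners [[479.546   -1.2058  30.    ]
 [619.2861  -1.5716  30.    ]]
guard edge [[492.9306  36.3637  87.    ]
 [604.1872  36.0527  87.    ]]
wall/spec [[603.9268 123.5095  68.    ]
 [606.1647  67.3024  68.    ]]
```

```bash
python3 -m crank '[[0,0,0.134,0,0,0,1],[0,0,0.134,0,0,0,1],[0,0,0.134,0,0,0,0.6],[0,0,0.134,0,0,0,0.3],[0,0,0,0,0,0,0.1],[0,0,0,0,0,0,0.1],[0,0,0,0,0,0,0.1],[0,0,0,0,0,0,0.1]]' 12
```

```text
t: 3.37
eef_pos: [549.4, 6.3, 69.8]
ee_rot: [[-0.001, 1.0, 0.005], [1.0, 0.001, -0.0], [-0.0, 0.005, -1.0]]
wrist_force: [-0.5, 1.0, 0.0]
width: 0.611
```

```bash
python3 -m crank '[[0,0,0,0,0,0,0.1],[0,0,0,0,0,0,0.1],[0,0,0,0,0,0,0.1],[0,0,0,0,0,0,0.1],[0,0,0,0,0,0,0.1],[0,0,0,0,0,0,0.1]]' 12
python3 - <<'E'
import numpy as np
# arc: hinge (y 174.5,z 85), r 170 ; dx tool = +dy, tool z=-dz
th=np.linspace(0,1.85,19); y=-170*np.cos(th); z=170*np.sin(th)
for a,b,t in zip(np.diff(y)/200,-np.diff(z)/200,th[1:]): print(round(t,2),round(a,3),round(b,3))
E
```

```text
t: 3.87
eef_pos: [547.8, 5.8, 67.0]
ee_rot: [[0.0, 1.0, -0.0], [1.0, -0.0, 0.0], [0.0, -0.0, -1.0]]
wrist_force: [1.0, 0.2, -0.2]
width: 0.184
0.1 0.004 -0.087
0.21 0.013 -0.086
0.31 0.022 -0.084
0.41 0.031 -0.082
0.51 0.039 -0.078
0.62 0.047 -0.074
0.72 0.054 -0.069
0.82 0.061 -0.063
0.92 0.067 -0.056
1.03 0.072 -0.049
1.13 0.077 -0.041
1.23 0.081 -0.033
1.34 0.084 -0.025
1.44 0.086 -0.016
1.54 0.087 -0.007
1.64 0.087 0.002
1.75 0.087 0.011
1.85 0.085 0.02
```

```bash
python3 -m crank '[[0.004,0,-0.087,0,0,0,0.1],[0.013,0,-0.086,0,0,0,0.1],[0.022,0,-0.084,0,0,0,0.1],[0.031,0,-0.082,0,0,0,0.1],[0.039,0,-0.078,0,0,0,0.1],[0.047,0,-0.074,0,0,0,0.1],[0.054,0,-0.069,0,0,0,0.1],[0.061,0,-0.063,0,0,0,0.1],[0.067,0,-0.056,0,0,0,0.1],[0.072,0,-0.049,0,0,0,0.1],[0.077,0,-0.041,0,0,0,0.1],[0.081,0,-0.033,0,0,0,0.1]]'
python3 - <<'E'
from h import *
c=cap('side'); save(c,'s2.png'); print(c['obs']['width'],c['obs']['wrist_force'])
E
```

```text
t: 4.87
eef_pos: [548.0, 120.3, 228.3]
ee_rot: [[0.001, 1.0, 0.001], [1.0, -0.001, 0.0], [0.0, 0.001, -1.0]]
wrist_force: [-0.2, -0.5, 0.2]
width: 0.101
0.10142808012144555 [-0.2317 -0.5079  0.1722]
```

View pics/s2.png

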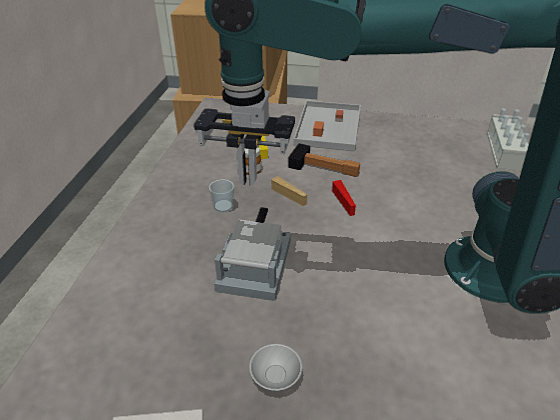

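The fingers passed the tab without holding it, and the guard is still shut at (250,245). I'll go back and check the closing before lifting.

```bash
python3 -m crank '[[-0.19,0,0,0,0,0,0.6],[-0.19,0,0,0,0,0,0.6],[-0.19,0,0.1,0,0,0,0.6],[0,0,0.18,0,0,0,0.6],[0,0,0.18,0,0,0,0.6],[0,0,0.18,0,0,0,0.6],[0,0,0.16,0,0,0,0.5],[0,0,0,0,0,0,0.4],[0,0,0,0,0,0,0.3],[0,0,0,0,0,0,0.3],[0,0,0,0,0,0,0.3]]' 40
python3 - <<'E'
from h import *
c=cap('wrist'); save(c,'w3.png'); print(c['obs']['width'],c['obs']['wrist_force'],c['obs']['eef_pos'])
c=cap('side'); cv2.imwrite('pics/s3.png',cv2.resize(cv2.cvtColor(c['img'],4)[130:310,190:330],None,fx=4,fy=4)[:600])
E
```

```text
t: 5.83
eef_pos: [550.1, 6.4, 71.3]
ee_rot: [[0.0, 1.0, 0.006], [1.0, -0.0, -0.0], [-0.0, 0.006, -1.0]]
wrist_force: [1.3, -0.4, 0.7]
width: 0.302
0.3017905008374467 [ 1.3491 -0.4058  0.7336] [550.1171   6.4067  71.2849]
```

View pics/w3.png

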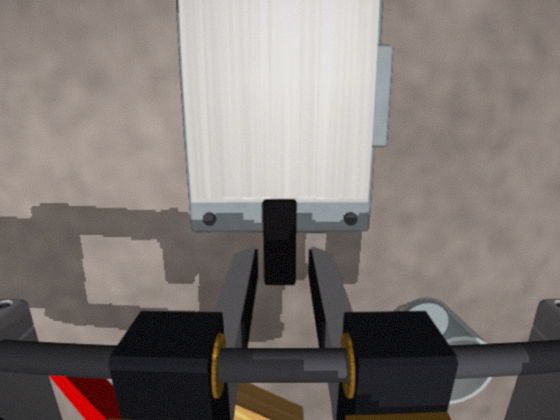

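View pics/s3.png

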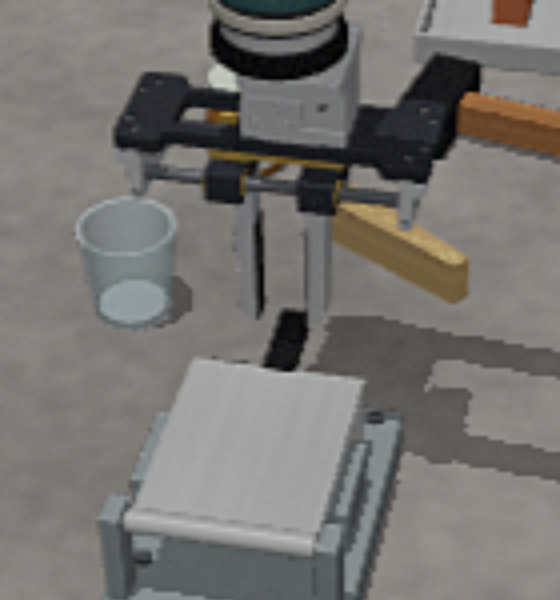

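```bash
python3 - <<'E'
from h import *
import pickle
s=cap('side'); p=np.array(s['obs']['eef_pos']); print(p)
print((proj(s,[p+[-14,0,0],p+[14,0,0],p+[14,0,19], [548,5,85],[548,-15,89]])-[190,130])*4)
w=cap('wrist'); print(w['obs']['eef_pos'])
print(proj(w,[p+[-14,0,0],p+[14,0,0],p+[14,0,19],[548,5,85],[548,-15,89]]))
P=depthpts(s); u=proj(s,[548,5,89])[0].round().astype(int); print(u,P[u[1]-3:u[1]+4,u[0]].round(1))
E
```

```text
[549.875    6.471   70.9929]
[[306.6411 358.3199]
 [262.0289 352.7636]
 [261.0076 328.8212]
 [287.2457 336.7745]
 [294.1379 311.3965]]
[549.5469   6.5243  70.5516]
[[261.1096 240.9444]
 [303.9746 240.8766]
 [305.99   252.5411]
 [279.6071 251.5499]
 [279.665  283.6999]]
[262 213] [[550.2  -7.2  88.1]
 [548.4   0.5  91.3]
 [548.1   2.   89.5]
 [546.9   7.3  90.8]
 [546.3  10.2  90.1]
 [545.6  13.3  89.6]
 [544.5  18.1  90.6]]
```

```bash
python3 - <<'E'
from h import *
s=cap('side'); P=depthpts(s); print(s['obs']['eef_pos'])
for u in (252,250,268,270):
  print(u,[tuple(P[v,u].round(0)) for v in range(200,220,2)])
w=cap('wrist'); P=depthpts(w)
for v in (246,250,255,260,270): print(v,[tuple(P[v,u].round(0)) for u in (235,245,252,315,320,330)])
top=cap('top'); cv2.imwrite('pics/t3.png',cv2.resize(cv2.cvtColor(top['img'],4)[150:250,180:300],None,fx=6,fy=6))
E
```

```text
[549.1646   6.5374  70.0049]
252 [(np.float64(569.0), np.float64(11.0), np.float64(130.0)), (np.float64(569.0), np.float64(12.0), np.float64(125.0)), (np.float64(568.0), np.float64(16.0), np.float64(122.0)), (np.float64(569.0), np.float64(15.0), np.float64(115.0)), (np.float64(569.0), np.float64(15.0), np.float64(109.0)), (np.float64(603.0), np.float64(-108.0), np.float64(-0.0)), (np.float64(600.0), np.float64(-96.0), np.float64(3.0)), (np.float64(598.0), np.float64(-89.0), np.float64(1.0)), (np.float64(596.0), np.float64(-81.0), np.float64(1.0)), (np.float64(595.0), np.float64(-74.0), np.float64(0.0))]
250 [(np.float64(573.0), np.float64(15.0), np.float64(133.0)), (np.float64(573.0), np.float64(17.0), np.float64(129.0)), (np.float64(573.0), np.float64(16.0), np.float64(121.0)), (np.float64(574.0), np.float64(16.0), np.float64(115.0)), (np.float64(610.0), np.float64(-114.0), np.float64(1.0)), (np.float64(608.0), np.float64(-105.0), np.float64(1.0)), (np.float64(606.0), np.float64(-98.0), np.float64(0.0)), (np.float64(603.0), np.float64(-88.0), np.float64(2.0)), (np.float64(601.0), np
[... 2318 characters left out ...]
(np.float64(525.0), np.float64(15.0), np.float64(118.0)), (np.float64(530.0), np.float64(15.0), np.float64(119.0)), (np.float64(533.0), np.float64(15.0), np.float64(118.0)), (np.float64(566.0), np.float64(15.0), np.float64(118.0)), (np.float64(568.0), np.float64(15.0), np.float64(119.0)), (np.float64(573.0), np.float64(15.0), np.float64(119.0))]
270 [(np.float64(526.0), np.float64(16.0), np.float64(131.0)), (np.float64(531.0), np.float64(16.0), np.float64(131.0)), (np.float64(534.0), np.float64(14.0), np.float64(128.0)), (np.float64(565.0), np.float64(15.0), np.float64(130.0)), (np.float64(567.0), np.float64(16.0), np.float64(132.0)), (np.float64(572.0), np.float64(16.0), np.float64(131.0))]
```

View pics/t3.png

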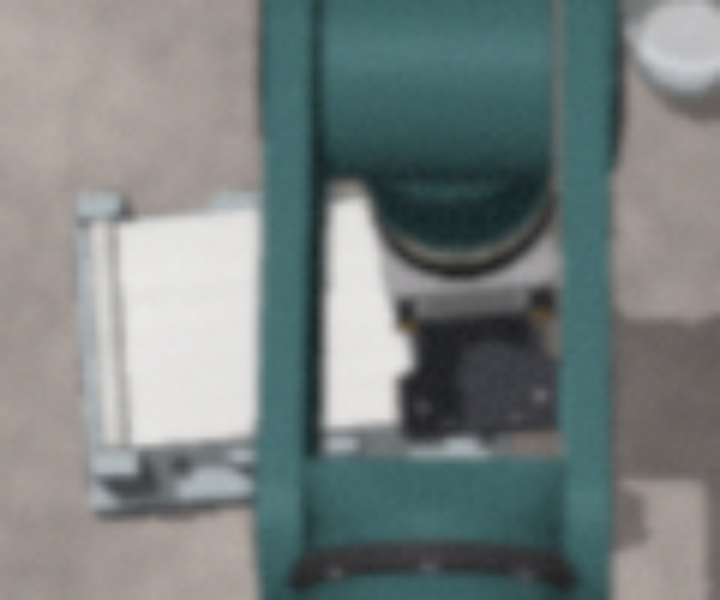

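```bash
python3 - <<'E'
from h import *
s=cap('side'); print(s['obs']['eef_pos'],s['obs']['t'])
e=np.array([548,120.3,228.3])
for dz in (0,15,30,45): print(dz,proj(s,e+[0,8,dz]))
w=cap('wrist'); print(w['mount'])
E
python3 - <<'E'
import cv2
i=cv2.imread('pics/s2.png'); cv2.imwrite('pics/s2c.png',cv2.resize(i[100:200,190:310],None,fx=5,fy=5,interpolation=2))
E
```

```text
[548.2551   6.5873  68.7281] 6.1833
0 [[247.0519 197.9278]]
15 [[246.7261 192.0565]]
30 [[246.3938 186.0672]]
45 [[246.0548 179.9566]]
[[   0.0004   -0.958    -0.2867   83.0499]
 [   1.        0.0002    0.0008    0.3183]
 [  -0.0007   -0.2867    0.958  -210.459 ]
 [   0.        0.        0.        1.    ]]
```

View pics/s2c.png

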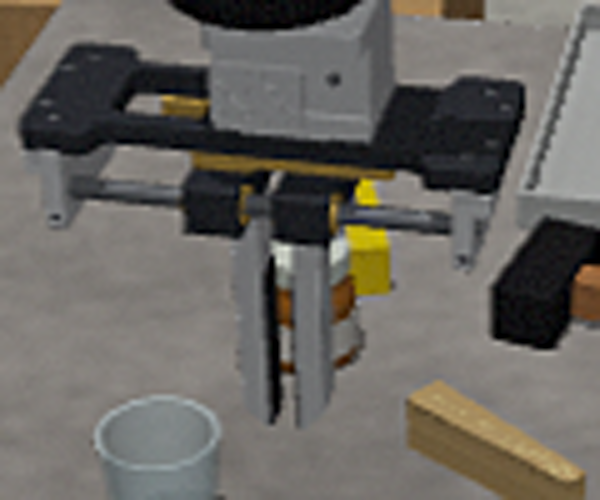

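The real fingertips are about 32 mm above the reported TCP in all views: their lower end is at z≈102 while the TCP reads 70. I'll descend by that much more.

```bash
python3 -m crank '[[0,0,0,0,0,0,0.4],[0,0,0,0,0,0,0.4],[0,0,0.085,0,0,0,0.4],[0,0,0.085,0,0,0,0.4],[0,0,0,0,0,0,0.1],[0,0,0,0,0,0,0.1],[0,0,0,0,0,0,0.1],[0,0,0,0,0,0,0.1],[0,0,0,0,0,0,0.1]]' 15
python3 - <<'E'
from h import *
c=cap('wrist'); save(c,'w4.png'); print(c['obs']['width'],c['obs']['wrist_force'],c['obs']['eef_pos'])
E
```

```text
t: 7.03
eef_pos: [548.0, 6.5, 34.7]
ee_rot: [[0.0, 1.0, 0.0], [1.0, -0.0, -0.0], [-0.0, 0.0, -1.0]]
wrist_force: [-1.1, 0.3, 0.2]
width: 0.21
0.20981748163995603 [-1.1123  0.2616  0.1752] [547.9835   6.5461  34.6807]
```

View pics/w4.png

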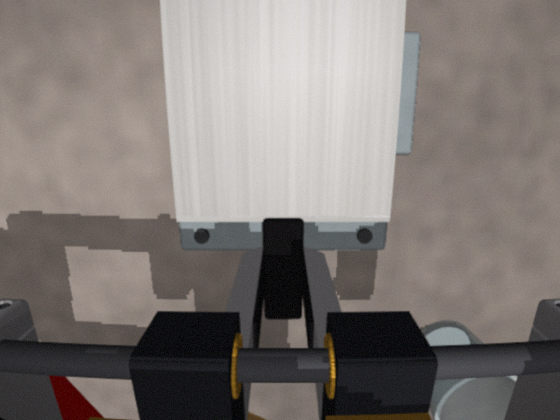

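The tab at (283,270) is now held between the fingers, with the width at 0.21 (20 mm). Next is the swing.

```bash
python3 -m crank '[[0.004,0,-0.087,0,0,0,0.1],[0.013,0,-0.086,0,0,0,0.1],[0.022,0,-0.084,0,0,0,0.1],[0.031,0,-0.082,0,0,0,0.1],[0.039,0,-0.078,0,0,0,0.1],[0.047,0,-0.074,0,0,0,0.1],[0.054,0,-0.069,0,0,0,0.1],[0.061,0,-0.063,0,0,0,0.1],[0.067,0,-0.056,0,0,0,0.1],[0.072,0,-0.049,0,0,0,0.1],[0.077,0,-0.041,0,0,0,0.1],[0.081,0,-0.033,0,0,0,0.1]]'
python3 -m crank '[[0.084,0,-0.025,0,0,0,0.1],[0.086,0,-0.016,0,0,0,0.1],[0.087,0,-0.007,0,0,0,0.1],[0.087,0,0.002,0,0,0,0.1],[0.087,0,0.011,0,0,0,0.1],[0.085,0,0.02,0,0,0,0.1],[0,0,0,0,0,0,0.1]]'
python3 - <<'E'
from h import *
c=cap('side'); save(c,'s5.png'); print(c['obs']['width'],c['obs']['wrist_force'])
E
```

```text
t: 8.08
eef_pos: [547.9, 120.8, 195.3]
ee_rot: [[0.001, 1.0, 0.001], [1.0, -0.001, -0.001], [-0.001, 0.001, -1.0]]
wrist_force: [0.2, -0.8, -3.9]
width: 0.214
t: 8.67
eef_pos: [548.0, 227.6, 199.0]
ee_rot: [[-0.004, 1.0, 0.003], [1.0, 0.004, 0.003], [0.003, 0.003, -1.0]]
wrist_force: [-1.0, 1.2, 3.6]
width: 0.21
0.20972254692805176 [-1.0397  1.1583  3.582 ]
```

View pics/s5.png

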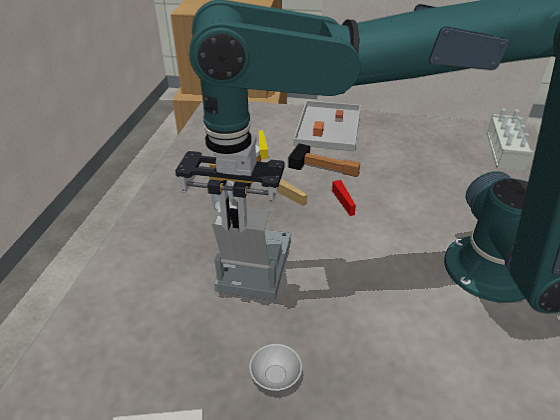

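The guard is up and past the balance point, so I'll release it and rise.

```bash
python3 -m crank '[[0,0,0,0,0,0,1],[0,0,0,0,0,0,1],[0,0,-0.06,0,0,0,1],[0,0,-0.15,0,0,0,1],[0,0,-0.15,0,0,0,1],[0,0,0,0,0,0,1]]'
python3 - <<'E'
from h import *
c=cap('side'); save(c,'s6.png'); print(c['obs']['width'],c['obs']['wrist_force'],c['obs']['eef_pos'])
E
```

```text
t: 9.22
eef_pos: [550.2, 223.0, 277.4]
ee_rot: [[0.002, 1.0, 0.012], [1.0, -0.002, 0.003], [0.003, 0.012, -1.0]]
wrist_force: [0.2, 0.4, 0.5]
width: 0.601
0.6013098126324015 [0.2485 0.4115 0.4769] [550.1989 223.0409 277.3784]
```

View pics/s6.png

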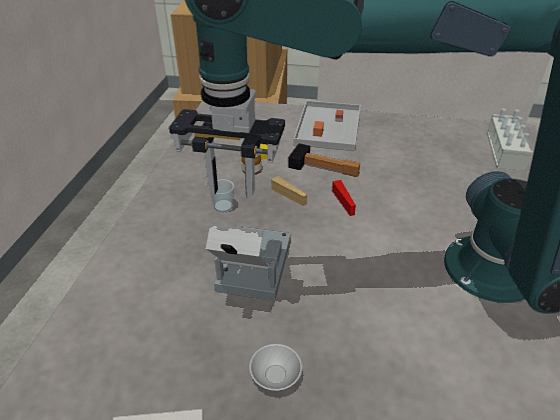

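The guard has fallen open, with its tab at (229,248). Now I'll move over the wedge and turn to its yaw.

```bash
python3 -m crank '[[-0.187,-0.0155,0,0,0,0,0.6],[-0.187,-0.0155,0,0,0,0,0.6],[-0.187,-0.0155,0.05,0,0,0,0.6],[-0.187,-0.0155,0.05,0,0,0,0.6],[-0.187,-0.0155,0.05,0,0,0,0.6],[-0.187,-0.0155,0.05,0,0,0,0.6],[-0.187,-0.0155,0.05,0,0,0,0.6],[-0.187,-0.0155,0.05,0,0,0,0.6],[-0.187,-0.0155,0.05,0,0,0,0.6],[-0.187,-0.0155,0.05,0,0,0,0.6],[-0.187,-0.0155,0.05,0,0,0,0.6]]'
python3 -m crank '[[0,0,0,0,0,-0.213,0.6],[0,0,0,0,0,-0.213,0.6],[0,0,0,0,0,-0.213,0.6],[0,0,0,0,0,-0.213,0.6],[0,0,0,0,0,-0.213,0.6],[0,0,0,0,0,-0.213,0.6],[0,0,0,0,0,-0.213,0.6],[0,0,0,0,0,-0.213,0.6],[0,0,0,0,0,-0.213,0.6],[0,0,0,0,0,0,0.6]]'
python3 - <<'E'
from h import *
import pickle
c=cap('wrist'); save(c,'w7.png'); pickle.dump(c,open('w7.pkl','wb'))
E
```

```text
t: 10.18
eef_pos: [512.2, -190.1, 177.8]
ee_rot: [[0.001, 1.0, -0.002], [1.0, -0.001, 0.001], [0.001, -0.002, -1.0]]
wrist_force: [0.6, -0.4, -0.5]
width: 0.6
t: 11.02
eef_pos: [512.7, -188.3, 178.2]
ee_rot: [[-0.844, 0.537, -0.002], [0.537, 0.844, 0.001], [0.002, -0.0, -1.0]]
wrist_force: [0.5, 0.7, 0.3]
width: 0.601
```

View pics/w7.png

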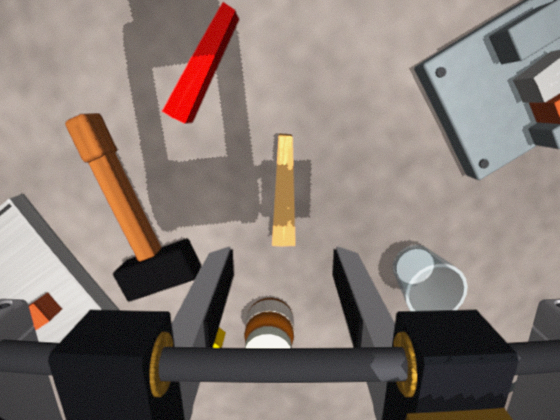

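```bash
python3 - <<'E'
from h import *
import pickle
c=pickle.load(open('w7.pkl','rb')); im=cv2.cvtColor(c['img'],4)
cv2.imwrite('pics/w7c.png',cv2.resize(im[125:255,240:330],None,fx=4.5,fy=4.5,interpolation=cv2.INTER_CUBIC))
cv2.imwrite('pics/w7m.png',cv2.resize(im[105:310,60:210],None,fx=2.9,fy=2.9,interpolation=cv2.INTER_CUBIC))
E
```

```text
(no output)
```

View pics/w7c.png

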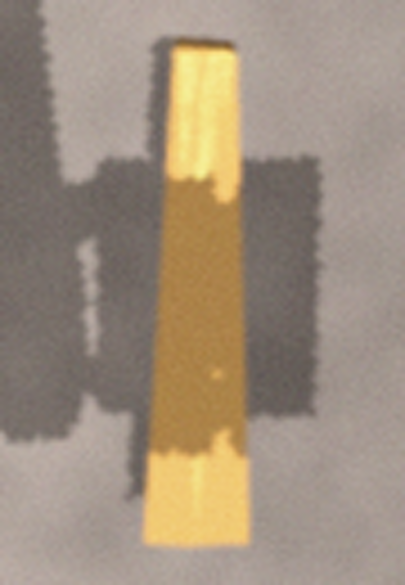

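View pics/w7m.png

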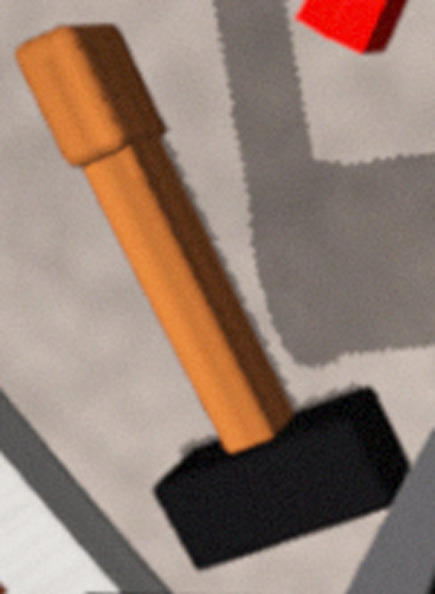

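```bash
python3 - <<'E'
from h import *
import pickle
c=pickle.load(open('w7.pkl','rb'))
px=np.array([(144,543),(249,543),(173,48),(238,48)])/4.5+[240,125]
P=plane(c,px,34)[:,:2]; print(P)
tl,tr,nl,nr=P
print('lens',np.linalg.norm(tl-tr),np.linalg.norm(nl-nr),np.linalg.norm((tl+tr-nl-nr)/2))
for n,a,b in (('L',tl,nl),('R',tr,nr)):
    d=b-a; print(n,np.degrees(np.arctan2(d[1],d[0])))
d=(tr-tl); print('thick edge dir',np.degrees(np.arctan2(d[1],d[0])))
print('mid thick',(tl+tr)/2,'mid thin',(nl+nr)/2)
o=c['obs']; print(o['eef_pos'],np.array(o['ee_rot'])[:,:2].T)
v=[(412,67),(480,178)]; print('vise base corner',plane(c,v,30))
E
```

```text
[[ 558.7915 -232.399 ]
 [ 572.6271 -210.5889]
 [ 462.0006 -161.9323]
 [ 469.8329 -149.597 ]]
lens 25.828361934064553 14.611775939308224 119.49434790816814
L 143.94425244072954
R 149.3176626589152
thick edge dir 57.6104066824551
mid thick [ 565.7093 -221.494 ] mid thin [ 465.9167 -155.7647]
[ 512.7401 -188.2855  178.1673] [[-0.8437  0.5367  0.0023]
 [ 0.5367  0.8437 -0.0005]]
vise base corner [[475.5612 -13.9478  30.    ]
 [615.5236  -0.8792  30.    ]]
```

```bash
python3 -m crank '[[0,0,0,0,0,0.12,0.6],[-0.153,0.015,0,0,0,0,0.6],[0,0,0.19,0,0,0,0.6],[0,0,0.19,0,0,0,0.6],[0,0,0.19,0,0,0,0.6],[0,0,0.19,0,0,0,0.6],[0,0,0.15,0,0,0,0.6],[0,0,0,0,0,0,0.6],[0,0,0,0,0,0,0.6],[0,0,0,0,0,0,0.6]]'
python3 - <<'E'
from h import *
c=cap('wrist'); save(c,'w8.png')
c=cap('side'); cv2.imwrite('pics/s8.png',cv2.resize(cv2.cvtColor(c['img'],4)[110:260,230:350],None,fx=4,fy=4))
E
```

```text
t: 11.9
eef_pos: [541.4, -204.4, -0.7]
ee_rot: [[-0.807, 0.59, 0.003], [0.59, 0.807, -0.001], [-0.003, 0.001, -1.0]]
wrist_force: [0.8, -0.1, 0.4]
width: 0.603
```

View pics/w8.png

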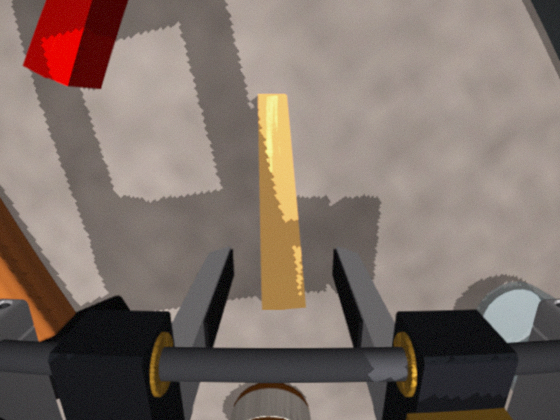

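View pics/s8.png

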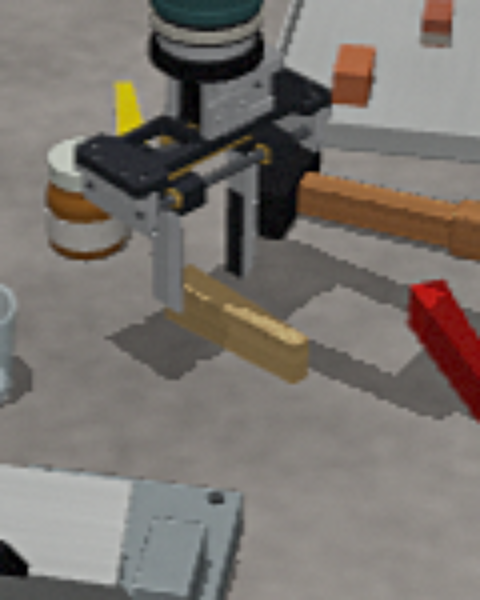

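```bash
python3 -m crank '[[0,0,0.05,0,0,0,0.6],[0,0,0.05,0,0,0,0.5],[0,0,0,0,0,0,0.4],[0,0,0,0,0,0,0.3]]' 30
python3 - <<'E'
from h import *
o=arm.observe(); print(o['wrist_force'],o['eef_pos'])
E
python3 -m crank '[[0,0,0,0,0,0,0.1],[0,0,0,0,0,0,0.1],[0,0,0,0,0,0,0.1],[0,0,0,0,0,0,0.1]]' 30
python3 - <<'E'
from h import *
c=cap('wrist'); save(c,'w9.png'); print(c['obs']['width'])
E
```

```text
t: 12.33
eef_pos: [539.3, -203.2, -23.7]
ee_rot: [[-0.808, 0.589, -0.002], [0.589, 0.808, 0.001], [0.002, -0.0, -1.0]]
wrist_force: [-0.1, -0.5, 0.2]
width: 0.421
[-0.1007 -0.5138  0.1957] [ 539.3078 -203.1721  -23.7017]
t: 12.67
eef_pos: [540.4, -203.7, -22.4]
ee_rot: [[-0.808, 0.589, 0.001], [0.589, 0.808, -0.0], [-0.001, 0.0, -1.0]]
wrist_force: [0.0, -0.3, -0.2]
width: 0.247
0.24672972670307278
```

View pics/w9.png

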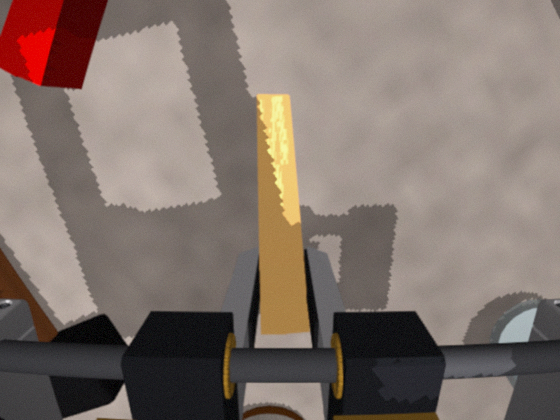

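The wedge at (280,95–332) is gripped at 23 mm, as expected for that spot. Now I'll lift, turn and carry it.

```bash
python3 -m crank '[[0,0,-0.1,0,0,0,0.1],[0,0,-0.19,0,0,0,0.1],[0,0,-0.19,0,0,0,0.1],[0,0,-0.02,0,0,0.2246,0.1],[0,0,0,0,0,0.2246,0.1],[0,0,0,0,0,0.2246,0.1],[0,0,0,0,0,0.2246,0.1],[0,0,0,0,0,0.2246,0.1],[0,0,0,0,0,0.2246,0.1],[0,0,0,0,0,0.2246,0.1],[0,0,0,0,0,0.2246,0.1],[0,0,0,0,0,0,0.1]]'
python3 -m crank '[[0.15,-0.008,0,0,0,0,0.1],[0.15,-0.008,0,0,0,0,0.1],[0.15,-0.008,0,0,0,0,0.1],[0.15,-0.008,0,0,0,0,0.1],[0.15,-0.008,0,0,0,0,0.1],[0,0,0,0,0,0,0.1],[0,0,0,0,0,0,0.1]]'
python3 - <<'E'
from h import *
import pickle
c=cap('wrist'); save(c,'w10.png'); pickle.dump(c,open('w10.pkl','wb')); print(c['obs']['width'],c['obs']['eef_pos'])
E
```

```text
t: 13.72
eef_pos: [540.0, -203.5, 77.1]
ee_rot: [[0.002, 1.0, -0.0], [1.0, -0.002, 0.0], [0.0, -0.0, -1.0]]
wrist_force: [0.4, 0.6, -1.7]
width: 0.245
t: 14.3
eef_pos: [532.0, -52.4, 77.4]
ee_rot: [[-0.005, 1.0, 0.0], [1.0, 0.005, -0.0], [-0.0, 0.0, -1.0]]
wrist_force: [0.4, -0.4, -0.8]
width: 0.245
0.24483549637944146 [532.0338 -52.3523  77.4179]
```

View pics/w10.png

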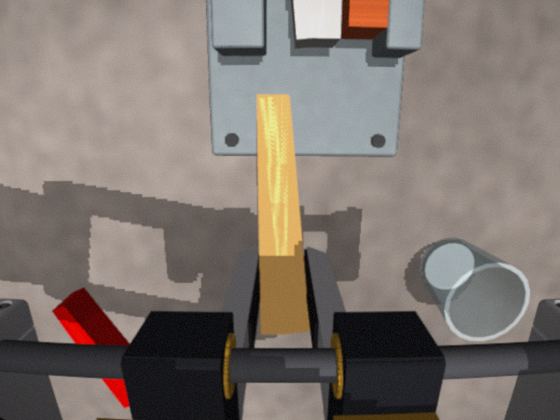

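```bash
python3 - <<'E'
from h import *
import pickle
c=pickle.load(open('w10.pkl','rb')); im=cv2.cvtColor(c['img'],4)
cv2.imwrite('pics/w10c.png',cv2.resize(im[0:170,200:430],None,fx=3.4,fy=3.4,interpolation=cv2.INTER_CUBIC))
cv2.imwrite('pics/w10d.png',cv2.resize(im[85:340,240:325],None,fx=2.3,fy=2.3,interpolation=cv2.INTER_CUBIC))
E
```

```text
(no output)
```

View pics/w10c.png

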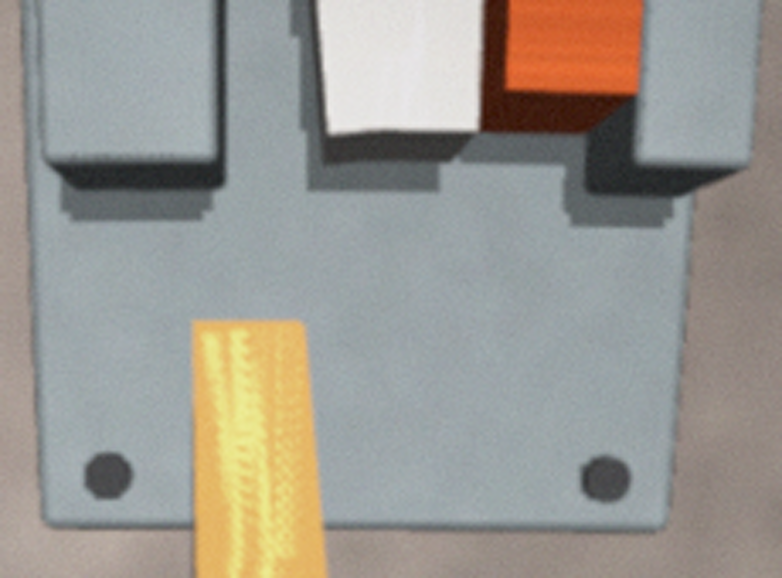

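View pics/w10d.png

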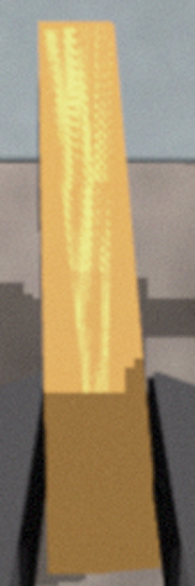

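```bash
python3 - <<'E'
from h import *
import pickle
c=pickle.load(open('w10.pkl','rb'))
a=lambda *p:[(200+x/3.4,y/3.4) for x,y in p]; b=lambda *p:[(240+x/2.3,85+y/2.3) for x,y in p]
print('wall face',plane(c,a((217,5),(217,80),(217,155)),64)[:,:2])
print('jaw corner L,R',plane(c,a((328,133),(478,130),(318,5)),64)[:,:2])
print('base corners (z30)',plane(c,a((42,522),(668,525),(28,240),(687,240)),30)[:,:2])
print('holes z30',plane(c,a((108,475),(605,479)),30)[:,:2])
print('end block z68',plane(c,a((637,162),(750,165)),68)[:,:2])
w=plane(c,a((192,322),(303,322))+b((47,572),(160,567)),134)[:,:2]; print('wedge',w)
for i in (0,1):
  d=w[i]-w[i+2]; print(np.degrees(np.arctan2(d[1],d[0])),np.linalg.norm(d))
print(np.linalg.norm(w[0]-w[1]),np.linalg.norm(w[2]-w[3]))
E
```

```text
wall face [[520.5233  92.7016]
 [520.4718  80.3807]
 [520.4094  67.8744]]
jaw corner L,R [[540.0426  71.6663]
 [566.6026  72.5522]
 [538.034   92.783 ]]
base corners (z30) [[479.6187  -1.7784]
 [617.7805  -1.4225]
 [479.223   56.9952]
 [616.7728  58.4032]]
holes z30 [[494.5155   8.4355]
 [602.877    8.42  ]]
end block z68 [[594.2967  67.2095]
 [614.6589  67.4034]]
wedge [[520.7412  36.5165]
 [534.675   36.5738]
 [520.856  -82.8667]
 [546.7404 -81.3776]]
90.05508627952128 119.38323578527712
95.84057178675567 118.56685442499291
13.933835301865738 25.927191868585425
```

Wedge and wall line up: the straight edge is at x=520.8 and the wall face at 520.45, with axis angle 90.05°. I'll lower and feed it in.

```bash
python3 -m crank '[[0,0,0.12,0,0,0,0.1],[0,0,0.12,0,0,0,0.1],[0,0,0.1,0,0,0,0.1],[0,0,0,0,0,0,0.1],[0,0,0,0,0,0,0.1],[0.08,0,0,0,0,0,0.1],[0.1,0,0,0,0,0,0.1],[0.08,0,0,0,0,0,0.1],[0.06,0,0,0,0,0,0.1],[0,0,0,0,0,0,0.1],[0,0,0,0,0,0,0.1]]'
python3 - <<'E'
from h import *
import pickle
c=cap('wrist'); save(c,'w11.png'); pickle.dump(c,open('w11.pkl','wb')); o=c['obs'];print(o['width'],o['eef_pos'],o['wrist_force'])
E
```

```text
t: 15.27
eef_pos: [532.1, 11.0, 10.1]
ee_rot: [[-0.001, 1.0, -0.0], [1.0, 0.001, 0.001], [0.001, -0.0, -1.0]]
wrist_force: [-2.1, 1.2, -0.1]
width: 0.246
0.24624673661682092 [532.1353  11.0026  10.0575] [-2.121   1.1785 -0.0638]
```

View pics/w11.png

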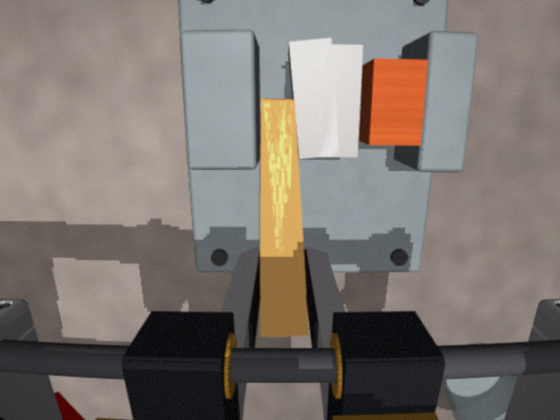

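The wedge at (280,98–336) sits along the wall with its tip inside the mouth. I'll feed the rest slowly.

```bash
python3 -m crank '[[0.04,0,0,0,0,0,0.1],[0.04,0,0,0,0,0,0.1],[0.03,0,0,0,0,0,0.1],[0.01,0,0,0,0,0,0.1],[0,0,0,0,0,0,0.1],[0,0,0,0,0,0,0.1]]'
python3 -m crank '[[0.01,0,0,0,0,0,0.1],[0,0,0,0,0,0,0.1],[0,0,0,0,0,0,0.1]]'
python3 - <<'E'
from h import *
import pickle
c=cap('wrist'); save(c,'w12.png'); pickle.dump(c,open('w12.pkl','wb')); o=c['obs'];print(o['width'],o['eef_pos'],o['wrist_force'])
E
```

```text
t: 15.82
eef_pos: [530.9, 33.9, 8.8]
ee_rot: [[-0.001, 1.0, -0.003], [1.0, 0.001, -0.002], [-0.002, -0.003, -1.0]]
wrist_force: [-4.1, -2.2, 0.2]
width: 0.241
t: 16.07
eef_pos: [530.9, 35.3, 8.7]
ee_rot: [[-0.0, 1.0, -0.003], [1.0, 0.0, -0.002], [-0.002, -0.003, -1.0]]
wrist_force: [-3.8, -3.6, 0.1]
width: 0.246
0.24575771490134257 [530.9443  35.3071   8.7146] [-3.768 -3.641  0.09 ]
```

View pics/w12.png

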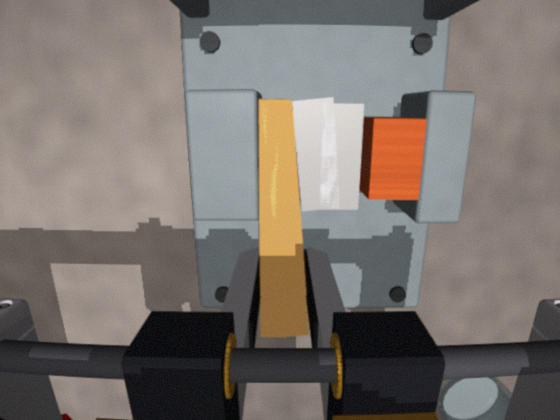

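First resistance is felt (−3.6 N) with the tip at row 98, about level with the wall's far end. I'll let go here.

```bash
python3 -m crank '[[0,0,0,0,0,0,0.6],[0,0,0,0,0,0,0.6],[0,0,0,0,0,0,0.6],[0,0,0,0,0,0,0.6],[0,0,-0.15,0,0,0,0.6],[0,0,-0.2,0,0,0,0.6],[0,0,-0.2,0,0,0,0.6],[-0.1,0,0,0,0,0,0.6],[-0.1,0,0,0,0,0,0.6],[0,0,0,0,0,0,0.6]]'
python3 - <<'E'
from h import *
import pickle
c=cap('wrist'); save(c,'w13.png'); pickle.dump(c,open('w13.pkl','wb')); o=c['obs'];print(o['width'],o['eef_pos'],o['wrist_force'])
im=cv2.cvtColor(c['img'],4); cv2.imwrite('pics/w13c.png',cv2.resize(im[0:250,190:400],None,fx=2.4,fy=2.4,interpolation=2))
E
```

```text
t: 16.95
eef_pos: [533.5, -6.1, 121.1]
ee_rot: [[0.003, 1.0, 0.004], [1.0, -0.003, -0.002], [-0.002, 0.004, -1.0]]
wrist_force: [-0.3, -0.3, -0.9]
width: 0.602
0.6018670970733888 [533.5106  -6.1196 121.0936] [-0.2763 -0.3198 -0.9171]
```

View pics/w13.png

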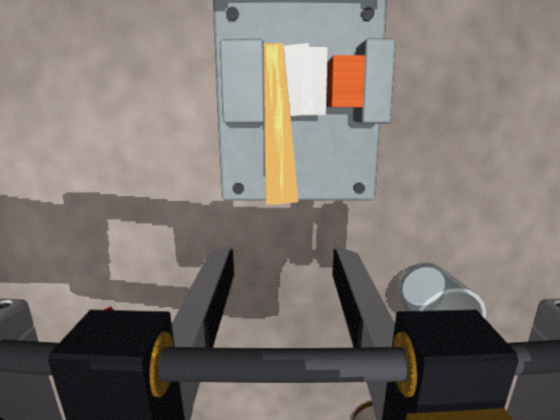

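View pics/w13c.png

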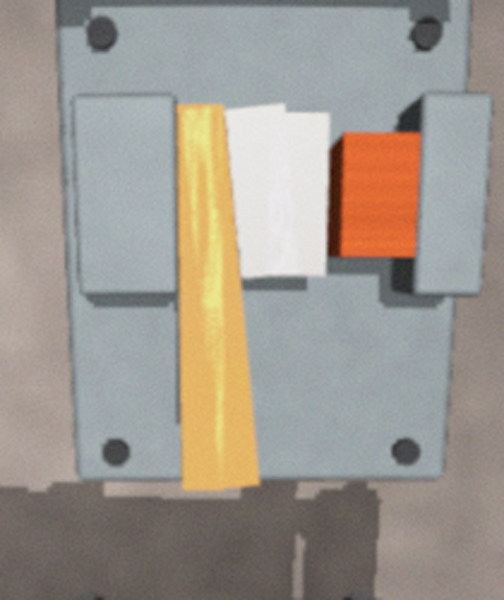

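```bash
python3 - <<'E'
from h import *
import pickle
c=pickle.load(open('w13.pkl','rb'))
a=lambda *p:[(190+x/2.4,y/2.4) for x,y in p]
w=plane(c,a((177,105),(222,105),(183,489),(260,486)),64)[:,:2]; print('wedge',w, w.mean(0))
print('wall',plane(c,a((172,95),(175,293)),64)[:,:2])
print('jaw',plane(c,a((240,278),(327,275)),64)[:,:2])
print('base',plane(c,a((80,479),(441,479)),30)[:,:2])
E
```

```text
wedge [[520.8859 122.5893]
 [534.3707 122.5367]
 [520.977    3.077 ]
 [546.7883   4.0236]] [530.7555  63.0567]
wall [[519.4288 125.4337]
 [519.433   67.1191]]
jaw [[539.8776  71.6559]
 [567.1723  72.5957]]
base [[480.6064  -2.2871]
 [617.2185  -2.7526]]
```

The wedge stands straight against the wall, centre at about slot y −34, untouched. Next is the mallet.

```bash
python3 -m crank '[[-0.1745,-0.03,-0.02,0,0,0,0.6],[-0.1745,-0.03,-0.02,0,0,0,0.6],[-0.1745,-0.03,-0.02,0,0,0,0.6],[-0.1745,-0.03,-0.02,0,0,0,0.6],[-0.1745,-0.03,-0.02,0,0,0,0.6],[-0.1745,-0.03,-0.02,0,0,0,0.6],[-0.1745,-0.03,-0.02,0,0,0,0.6],[-0.1745,-0.03,-0.02,0,0,0,0.6],[-0.1745,-0.03,-0.02,0,0,0,0.6],[-0.1745,-0.03,-0.02,0,0,0,0.6],[0,0,0,0,0,0.225,0.6],[0,0,0,0,0,0.225,0.6]]'
python3 -m crank '[[0,0,0,0,0,0.225,0.6],[0,0,0,0,0,0.225,0.6],[0,0,0,0,0,0.225,0.6],[0,0,0,0,0,0.225,0.6],[0,0,0,0,0,0.225,0.6],[0,0,0,0,0,0.225,0.6],[0,0,0,0,0,0.225,0.6],[0,0,0,0,0,0.225,0.6],[0,0,0,0,0,0.225,0.6],[0,0,0,0,0,0.225,0.6],[0,0,0,0,0,0.225,0.6],[0,0,0,0,0,0.225,0.6]]'
python3 -m crank '[[0,0,0,0,0,0.225,0.6],[0,0,0,0,0,0,0.6]]'
python3 - <<'E'
from h import *
import pickle
c=cap('wrist'); save(c,'w14.png'); pickle.dump(c,open('w14.pkl','wb')); o=c['obs'];print(o['width'],o['eef_pos'],o['joint_positions'])
E
```

```text
t: 18.0
eef_pos: [472.1, -353.9, 158.5]
ee_rot: [[0.242, 0.97, -0.0], [0.97, -0.242, 0.001], [0.001, -0.0, -1.0]]
wrist_force: [0.5, -0.2, -0.1]
width: 0.597
t: 19.0
eef_pos: [472.8, -351.5, 158.6]
ee_rot: [[0.996, -0.084, 0.0], [-0.084, -0.996, 0.001], [-0.0, -0.001, -1.0]]
wrist_force: [0.5, -0.9, -0.4]
width: 0.6
t: 19.17
eef_pos: [472.7, -351.6, 158.7]
ee_rot: [[0.981, -0.196, -0.0], [-0.196, -0.981, 0.001], [-0.0, -0.001, -1.0]]
wrist_force: [-1.3, -0.0, 0.1]
width: 0.6
0.5995113164602831 [ 472.7309 -351.6341  158.6789] [-0.7363  0.1786  1.2991  0.0009  1.6648  1.0322]
```

View pics/w14.png

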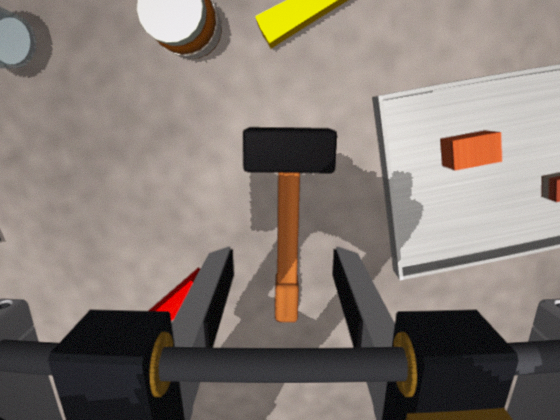

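```bash
python3 - <<'E'
from h import *
import pickle
c=pickle.load(open('w14.pkl','rb')); im=cv2.cvtColor(c['img'],4)
im=np.clip(im.astype(float)*1.8,0,255).astype(np.uint8)
cv2.imwrite('pics/w14c.png',cv2.resize(im[115:335,230:350],None,fx=2.7,fy=2.7,interpolation=2))
cv2.imwrite('pics/w14h.png',cv2.resize(im[115:190,230:350],None,fx=6,fy=6,interpolation=2))
E
```

```text
(no output)
```

View pics/w14h.png

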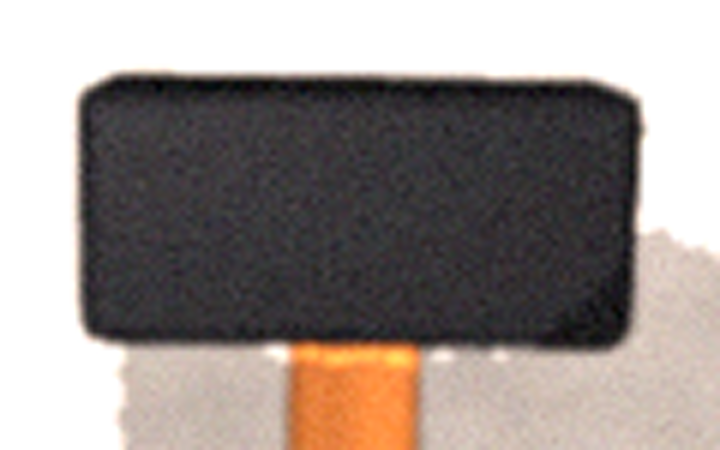

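View pics/w14c.png

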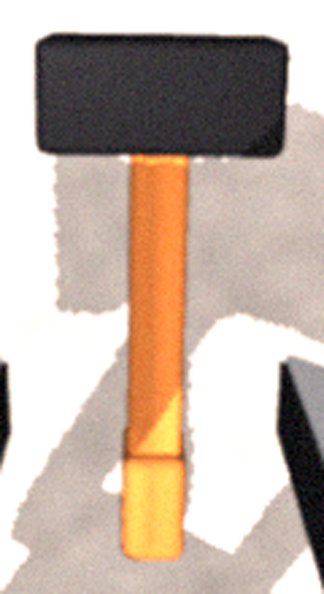

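```bash
python3 - <<'E'
from h import *
import pickle
c=pickle.load(open('w14.pkl','rb'))
a=lambda *p:[(230+x/6,115+y/6) for x,y in p]
h=plane(c,a((82,97),(636,104),(87,338),(630,345)),40)[:,:2]; print('head',h,h.mean(0))
d=h[1]-h[0];d2=h[3]-h[2]; print(np.degrees(np.arctan2(d[1],d[0])),np.degrees(np.arctan2(d2[1],d2[0])),np.linalg.norm(d),np.linalg.norm(h[0]-h[2]))
q=plane(c,[(289,174),(230+157/2.7,115+440/2.7)],34)[:,:2]; d=q[0]-q[1]; print('handle',q,np.degrees(np.arctan2(d[1],d[0])))
yaw=np.radians(np.degrees(np.arctan2(d[1],d[0]))); u=np.array([np.cos(yaw),np.sin(yaw)])
hc=h.mean(0); print('grip',hc-40*u, hc-34*u)
o=c['obs']; R=np.array(o['ee_rot']); t=np.r_[hc-34*u,0]-o['eef_pos']; print((t@R)/200)
E
```

```text
head [[ 542.9304 -328.991 ]
 [ 524.976  -413.6456]
 [ 505.6884 -321.2448]
 [ 487.4657 -406.6963]] [ 515.2651 -367.6444]
-101.97438954159534 -102.03810329831667 86.53764841625801 38.03902452530787
handle [[ 493.589  -362.7089]
 [ 382.6371 -340.2   ]] -11.467959970643086
grip [ 476.0637 -359.6916] [ 481.9439 -360.8846]
[0.0545 0.0373 0.7933]
```

```bash
python3 -m crank '[[0.0545,0.037,0,0,0,-0.017,0.6],[0,0,0.18,0,0,0,0.6],[0,0,0.18,0,0,0,0.6],[0,0,0.18,0,0,0,0.6],[0,0,0.18,0,0,0,0.6],[0,0,0.15,0,0,0,0.5],[0,0,0.053,0,0,0,0.4],[0,0,0,0,0,0,0.3],[0,0,0,0,0,0,0.3],[0,0,0,0,0,0,0.3]]' 55
python3 - <<'E'
from h import *
c=cap('wrist'); save(c,'w15.png'); o=c['obs'];print(o['width'],o['eef_pos'],o['wrist_force'])
E
```

```text
t: 20.05
eef_pos: [482.7, -362.7, -23.6]
ee_rot: [[0.983, -0.185, 0.002], [-0.185, -0.983, -0.002], [0.003, 0.001, -1.0]]
wrist_force: [0.3, 0.9, -0.3]
width: 0.311
0.31131837210723184 [ 482.6978 -362.6986  -23.5738] [ 0.3385  0.8794 -0.2808]
```

View pics/w15.png

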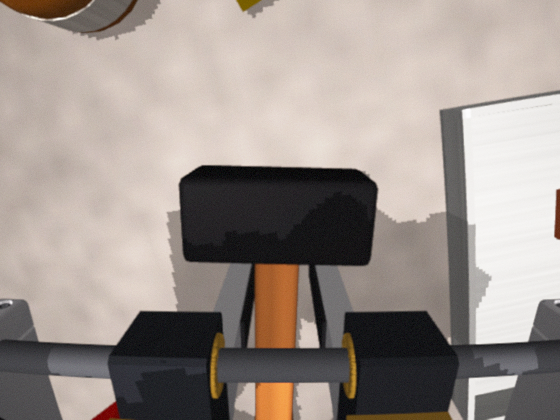

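```bash
python3 -m crank '[[0,0,0,0,0,0,0.1],[0,0,0,0,0,0,0.1],[0,0,0,0,0,0,0.1],[0,0,0,0,0,0,0.1],[0,0,-0.1,0,0,0,0.1],[0,0,-0.2,0,0,0,0.1],[0,0,-0.1,0,0,0,0.1],[0,0,0,0,0,-0.18,0.1],[0,0,0,0,0,-0.175,0.1],[0,0,0,0,0,0,0.1],[0,0,0,0,0,0,0.1]]' 60
python3 - <<'E'
from h import *
import pickle
c=cap('wrist'); save(c,'w16.png'); pickle.dump(c,open('w16.pkl','wb')); o=c['obs'];print(o['width'],o['eef_pos'],o['wrist_force'],o['ft_torque'])
c=cap('side'); cv2.imwrite('pics/s16.png',cv2.resize(cv2.cvtColor(c['img'],4)[60:220,220:400],None,fx=4,fy=4)[:600])
E
```

```text
t: 21.02
eef_pos: [480.3, -361.9, 53.3]
ee_rot: [[1.0, -0.004, -0.002], [-0.004, -1.0, 0.001], [-0.002, -0.001, -1.0]]
wrist_force: [0.3, 0.3, -3.5]
width: 0.227
0.22692327614826438 [ 480.3434 -361.8582   53.2581] [ 0.3189  0.3145 -3.5068] [-0.0165  0.1766  0.0024]
```

View pics/w16.png

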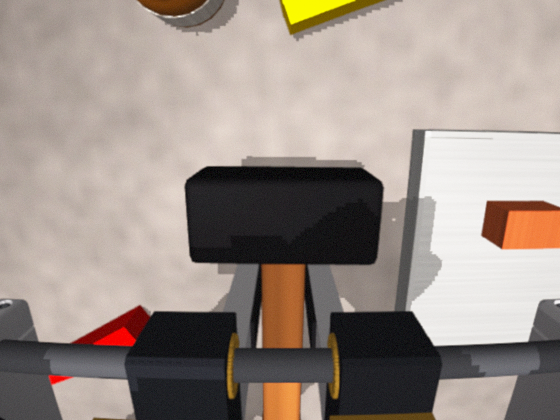

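View pics/s16.png

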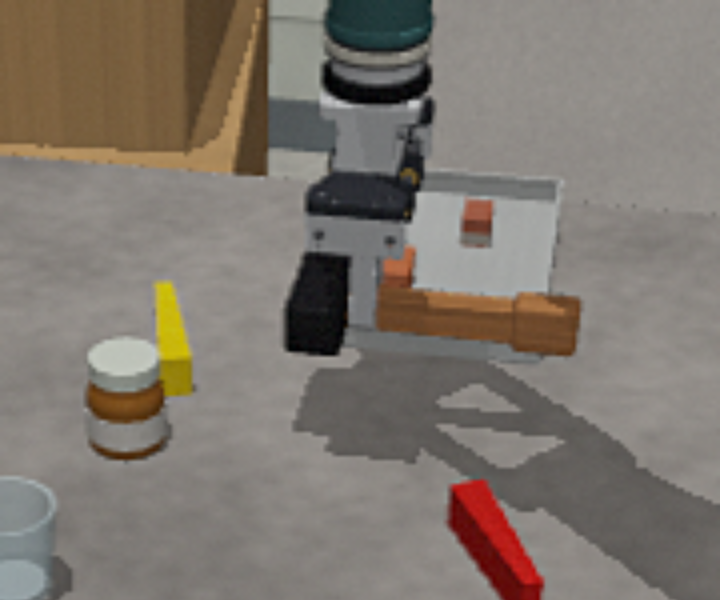

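```bash
python3 - <<'E'
from h import *
import pickle
c=pickle.load(open('w16.pkl','rb'))
h=plane(c,[(187,183),(382,186),(190,262),(379,263)],119)[:,:2]; print(h,h.mean(0)-c['obs']['eef_pos'][:2])
print(np.ptp(h,0)); P=depthpts(c); print(P[225,280],P[225,220],P[225,350])
E
```

```text
[[ 534.0004 -321.4321]
 [ 532.3314 -405.3778]
 [ 496.9256 -319.669 ]
 [ 496.     -406.9071]] [34.4709 -1.4883]
[38.0003 87.2381]
[ 514.1514 -361.2649  117.0859] [ 514.2115 -334.2581  116.9621] [ 513.774  -392.9013  116.4555]
```

```bash
python3 -m crank '[[0.012,-0.17,0,0,0,0,0.1],[0.012,-0.17,0,0,0,0,0.1],[0.012,-0.17,0,0,0,0,0.1],[0.012,-0.17,0,0,0,0,0.1],[0.012,-0.17,0,0,0,0,0.1],[0.012,-0.17,0,0,0,0,0.1],[0.012,-0.17,0,0,0,0,0.1],[0.012,-0.17,0,0,0,0,0.1],[0,0,0.11,0,0,0,0.1],[0,0,0.11,0,0,0,0.1],[0,0,0,0,0,0,0.1],[0,0,0,0,0,0,0.1]]'
python3 - <<'E'
from h import *
import pickle
c=cap('wrist'); save(c,'w17.png'); pickle.dump(c,open('w17.pkl','wb')); o=c['obs'];print(o['width'],o['eef_pos'],o['wrist_force'],o['ft_torque'])
c=cap('side'); cv2.imwrite('pics/s17.png',cv2.resize(cv2.cvtColor(c['img'],4)[150:310,200:380],None,fx=4,fy=4)[:600])
E
```

```text
t: 22.12
eef_pos: [499.3, -89.5, 9.1]
ee_rot: [[1.0, -0.002, -0.004], [-0.002, -1.0, 0.001], [-0.004, -0.001, -1.0]]
wrist_force: [-0.3, -0.3, -2.8]
width: 0.23
0.23032955059433624 [499.2507 -89.5101   9.0743] [-0.3443 -0.314  -2.7609] [-0.0078  0.1259  0.053 ]
```

View pics/w17.png

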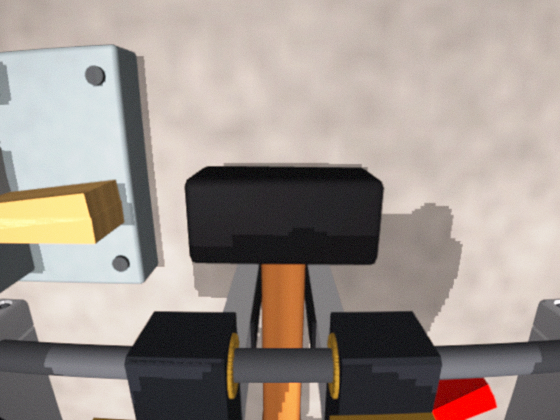

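View pics/s17.png

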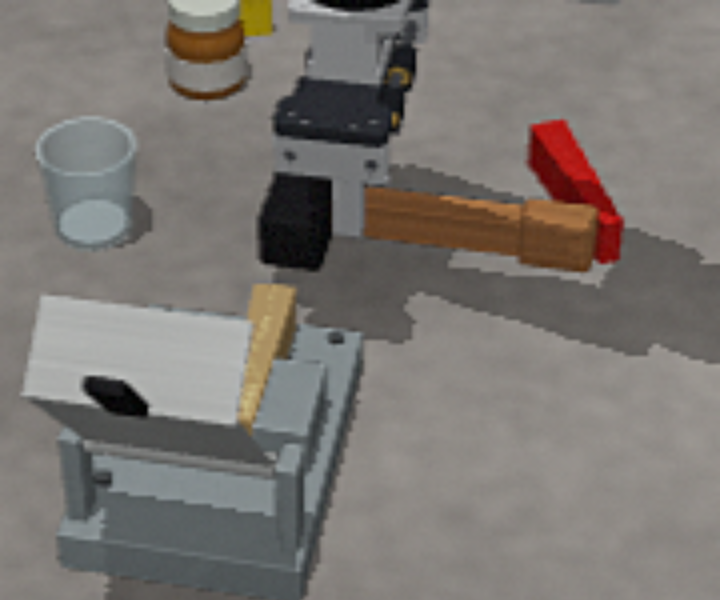

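The mallet head at (285,215) is level with the wedge's thick end at (110,215) and square to it. First tap, then draw back.

```bash
python3 -m crank '[[0,-0.1,0,0,0,0,0.1],[0,-0.1,0,0,0,0,0.1],[0,-0.1,0,0,0,0,0.1],[0,-0.07,0,0,0,0,0.1],[0,0,0,0,0,0,0.1]]'
python3 -m crank '[[0,0.1,0,0,0,0,0.1],[0,0.1,0,0,0,0,0.1],[0,0.1,0,0,0,0,0.1],[0,0.05,0,0,0,0,0.1],[0,0,0,0,0,0,0.1],[0,0,0,0,0,0,0.1]]'
python3 - <<'E'
from h import *
import pickle
c=cap('wrist'); save(c,'w18.png'); pickle.dump(c,open('w18.pkl','wb')); o=c['obs'];print(o['width'],o['eef_pos'],o['wrist_force'],o['ft_torque'])
c=cap('side'); cv2.imwrite('pics/s18.png',cv2.resize(cv2.cvtColor(c['img'],4)[150:310,200:380],None,fx=4,fy=4)[:600])
E
```

```text
t: 22.63
eef_pos: [503.0, -16.9, 13.0]
ee_rot: [[1.0, -0.001, 0.004], [-0.001, -1.0, -0.003], [0.004, 0.003, -1.0]]
wrist_force: [-0.5, -2.8, -3.9]
width: 0.233
t: 23.13
eef_pos: [501.6, -86.3, 11.4]
ee_rot: [[1.0, -0.004, 0.001], [-0.004, -1.0, 0.001], [0.001, -0.001, -1.0]]
wrist_force: [0.4, 0.3, -4.1]
width: 0.233
0.23304507731403248 [501.564  -86.2742  11.4108] [ 0.445   0.2854 -4.0563] [-0.0186  0.1393 -0.0862]
```

View pics/w18.png

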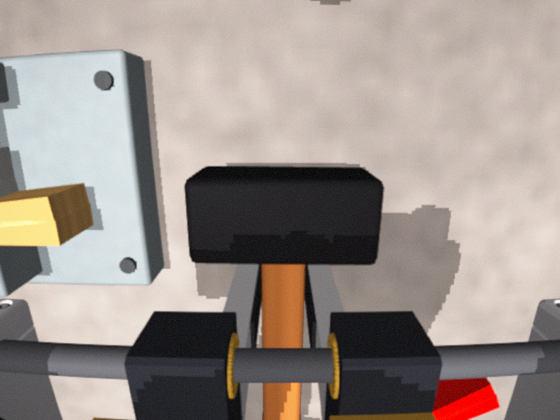

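View pics/s18.png

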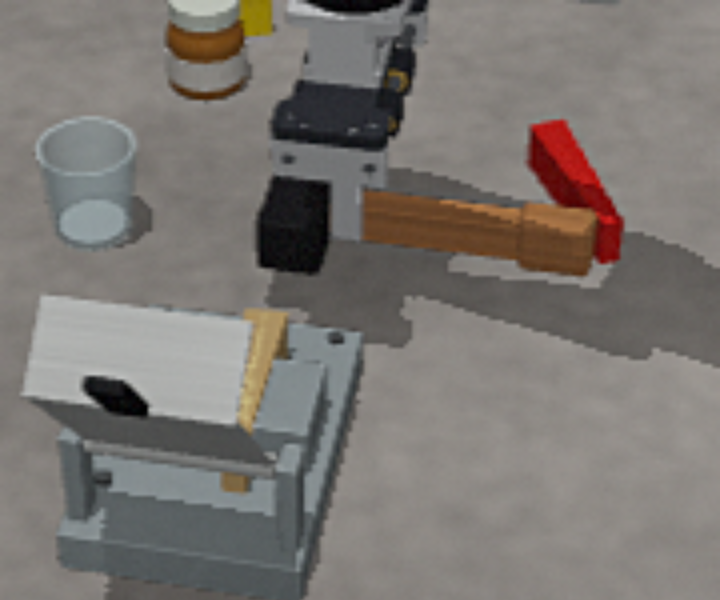

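```bash
python3 - <<'E'
from h import *
import pickle
for n in ('w17','w18'):
    c=pickle.load(open(n+'.pkl','rb')); im=cv2.cvtColor(c['img'],4)
    cv2.imwrite(f'pics/{n}c.png',cv2.resize(im[165:265,30:140],None,fx=4,fy=4,interpolation=2))
c=pickle.load(open('w17.pkl','rb')); print(plane(c,[(96,243),(86,189)],64))
c=pickle.load(open('w18.pkl','rb')); print(plane(c,[(60,245),(50,191)],64))
E
```

```text
[[520.7438   2.5661  64.    ]
 [548.2026   3.0886  64.    ]]
[[520.6801  26.9736  64.    ]
 [548.9771  26.7488  64.    ]]
```

View pics/w18c.png

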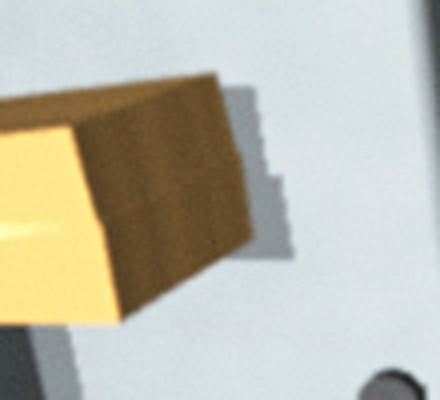

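View pics/w17c.png

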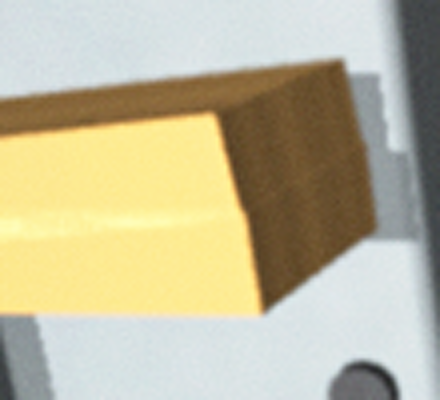

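The wedge advanced 24 mm to slot y ≈ −10.5 (jaw ≈ 1.9 mm), still straight. The mallet is off it. Next is a second light tap for more margin.

```bash
python3 -m crank '[[0,-0.1,0,0,0,0,0.1],[0,-0.1,0,0,0,0,0.1],[0,-0.1,0,0,0,0,0.1],[0,-0.075,0,0,0,0,0.1],[0,0,0,0,0,0,0.1]]'
python3 -m crank '[[0,0.1,0,0,0,0,0.1],[0,0.1,0,0,0,0,0.1],[0,0.1,0,0,0,0,0.1],[0,0.05,0,0,0,0,0.1],[0,0,0,0,0,0,0.1],[0,0,0,0,0,0,0.1]]'
python3 - <<'E'
from h import *
import pickle
c=cap('wrist'); save(c,'w19.png'); pickle.dump(c,open('w19.pkl','wb')); o=c['obs'];print(o['width'],o['eef_pos'],o['wrist_force'],o['ft_torque'])
E
```

```text
t: 23.65
eef_pos: [501.1, -9.2, 11.0]
ee_rot: [[1.0, 0.002, 0.0], [0.002, -1.0, -0.001], [0.0, 0.001, -1.0]]
wrist_force: [0.6, -0.8, -4.4]
width: 0.229
t: 24.15
eef_pos: [501.0, -80.5, 10.7]
ee_rot: [[1.0, -0.003, -0.0], [-0.003, -1.0, 0.002], [-0.0, -0.002, -1.0]]
wrist_force: [-0.3, 0.0, -3.0]
width: 0.228
0.22809339605329584 [501.0373 -80.5095  10.6746] [-0.2903  0.0162 -3.0349] [-0.048   0.112  -0.0214]
```

View pics/w19.png

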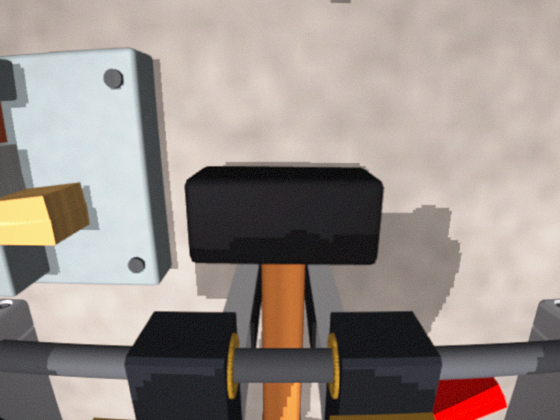

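```bash
python3 - <<'E'
from h import *
import pickle
c=pickle.load(open('w19.pkl','rb')); print(plane(c,[(53.5,244.5),(43,190)],64))
E
python3 -m crank '[[0,-0.1,0,0,0,0,0.1],[0,-0.1,0,0,0,0,0.1],[0,-0.1,0,0,0,0,0.1],[0,-0.09,0,0,0,0,0.1],[0,0,0,0,0,0,0.1]]'
python3 -m crank '[[0,0.1,0,0,0,0,0.1],[0,0.1,0,0,0,0,0.1],[0,0.1,0,0,0,0,0.1],[0,0.05,0,0,0,0,0.1],[0,0,0,0,0,0,0.1]]'
python3 -m crank '[[0,-0.1,0,0,0,0,0.1],[0,-0.1,0,0,0,0,0.1],[0,-0.1,0,0,0,0,0.1],[0,-0.09,0,0,0,0,0.1],[0,0,0,0,0,0,0.1]]'
python3 - <<'E'
from h import *
import pickle
c=cap('wrist'); save(c,'w20.png'); pickle.dump(c,open('w20.pkl','wb')); o=c['obs'];print(o['width'],o['eef_pos'],o['wrist_force'],o['ft_torque'])
E
```

```text
[[520.6263  35.7706  64.    ]
 [549.1053  35.6317  64.    ]]
t: 24.62
eef_pos: [501.0, -0.8, 10.9]
ee_rot: [[1.0, 0.002, 0.0], [0.002, -1.0, -0.001], [0.0, 0.001, -1.0]]
wrist_force: [0.1, 0.3, -4.5]
width: 0.231
t: 25.03
eef_pos: [501.2, -74.2, 10.8]
ee_rot: [[1.0, -0.004, 0.0], [-0.004, -1.0, 0.0], [0.0, -0.0, -1.0]]
wrist_force: [-0.5, -0.2, -2.8]
width: 0.229
t: 25.45
eef_pos: [500.2, 4.1, 10.9]
ee_rot: [[1.0, 0.001, -0.002], [0.001, -1.0, -0.007], [-0.002, 0.007, -1.0]]
wrist_force: [-1.7, -7.7, -2.5]
width: 0.232
0.23184118527807088 [500.2016   4.0825  10.9089] [-1.6897 -7.692  -2.4643] [-1.4234  0.5242 -0.0904]
```

View pics/w20.png

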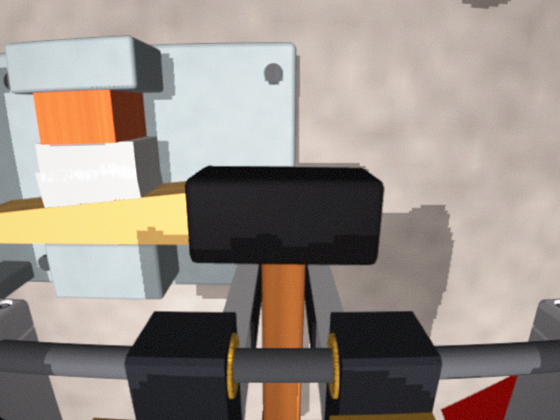

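```bash
python3 -m crank '[[0,0.1,0,0,0,0,0.1],[0,0.1,0,0,0,0,0.1],[0,0,0,0,0,0,0.1],[0,-0.1,0,0,0,0,0.1],[0,-0.1,0,0,0,0,0.1],[0,-0.03,0,0,0,0,0.1],[0,0,0,0,0,0,0.1]]'
python3 - <<'E'
from h import *
o=arm.observe();print(o['eef_pos'],o['wrist_force'],o['ft_torque'])
E
python3 -m crank '[[0,0.1,0,0,0,0,0.1],[0,0.1,0,0,0,0,0.1],[0,0.1,0,0,0,0,0.1],[0,0.1,0,0,0,0,0.1],[0,0.1,0,0,0,0,0.1],[0,0,0,0,0,0,0.1],[0,0,0,0,0,0,0.1]]'
python3 - <<'E'
from h import *
import pickle
c=cap('wrist'); save(c,'w21.png'); pickle.dump(c,open('w21.pkl','wb')); o=c['obs'];print(o['width'],o['eef_pos'],o['wrist_force'],o['ft_torque'])
c=cap('side'); cv2.imwrite('pics/s21.png',cv2.resize(cv2.cvtColor(c['img'],4)[150:310,200:380],None,fx=4,fy=4)[:600])
c=cap('top'); cv2.imwrite('pics/t21.png',cv2.resize(cv2.cvtColor(c['img'],4)[165:255,170:300],None,fx=6,fy=6))
E
```

```text
t: 26.08
eef_pos: [500.9, 4.8, 11.4]
ee_rot: [[1.0, -0.001, -0.001], [-0.001, -1.0, -0.015], [-0.001, 0.015, -1.0]]
wrist_force: [-1.9, -18.8, -3.0]
width: 0.231
[500.9398   4.7725  11.4267] [ -1.9345 -18.7561  -3.0447] [-3.4051  0.5178 -0.3356]
t: 26.67
eef_pos: [501.1, -88.3, 10.7]
ee_rot: [[1.0, -0.003, -0.0], [-0.003, -1.0, 0.002], [-0.0, -0.002, -1.0]]
wrist_force: [-0.4, 0.9, -3.7]
width: 0.229
0.22858888246035267 [501.0881 -88.3032  10.6569] [-0.4352  0.9363 -3.6991] [0.034  0.1357 0.0378]
```

View pics/w21.png

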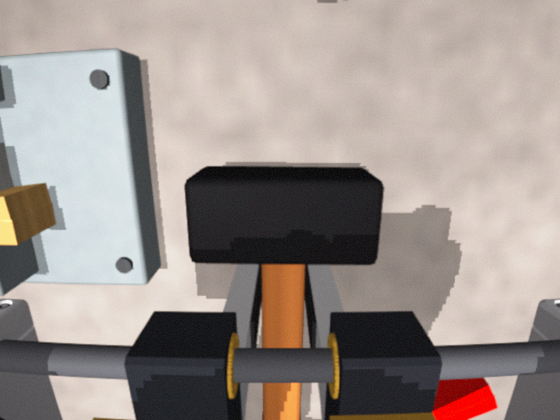

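View pics/t21.png

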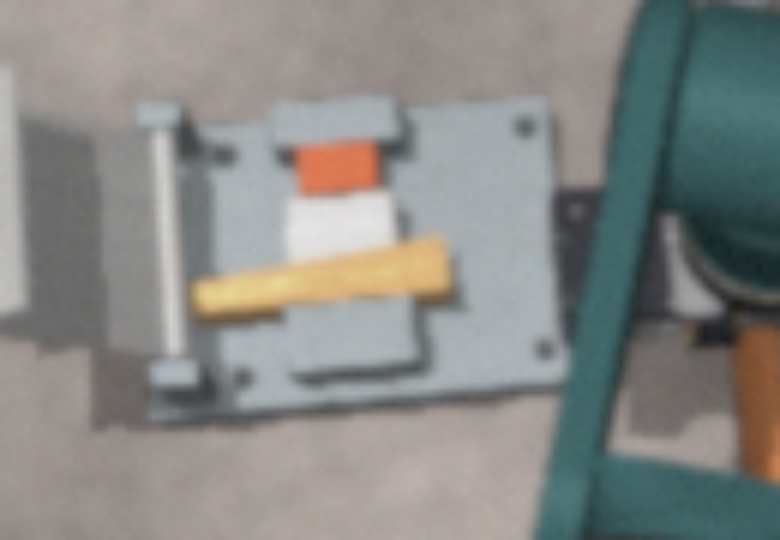

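```bash
python3 - <<'E'
from h import *
import pickle
c=pickle.load(open('w21.pkl','rb')); print(plane(c,[(15,245),(4,191)],64))
E
python3 -m crank '[[0,-0.1,0,0,0,0,0.1],[0,-0.1,0,0,0,0,0.1],[0,-0.1,0,0,0,0,0.1],[0,-0.1,0,0,0,0,0.1],[0,-0.08,0,0,0,0,0.1],[0,-0.035,0,0,0,0,0.1],[0,0,0,0,0,0,0.1]]'
python3 -m crank '[[0,0.1,0,0,0,0,0.1],[0,0.1,0,0,0,0,0.1],[0,0.1,0,0,0,0,0.1],[0,0.1,0,0,0,0,0.1],[0,0.05,0,0,0,0,0.1],[0,0,0,0,0,0,0.1],[0,0,0,0,0,0,0.1]]'
python3 - <<'E'
from h import *
import pickle
c=cap('wrist'); save(c,'w22.png'); pickle.dump(c,open('w22.pkl','wb')); o=c['obs'];print(o['width'],o['eef_pos'],o['wrist_force'],o['ft_torque'])
im=cv2.cvtColor(c['img'],4); cv2.imwrite('pics/w22c.png',cv2.resize(im[165:265,0:110],None,fx=4,fy=4,interpolation=2))
E
```

```text
[[520.1706  50.0777  64.    ]
 [548.9294  49.4127  64.    ]]
t: 27.4
eef_pos: [500.3, 4.7, 11.7]
ee_rot: [[1.0, -0.0, -0.002], [-0.0, -1.0, -0.022], [-0.002, 0.022, -1.0]]
wrist_force: [-4.1, -25.9, -0.5]
width: 0.231
t: 27.98
eef_pos: [501.1, -75.1, 10.7]
ee_rot: [[1.0, -0.002, -0.0], [-0.002, -1.0, 0.001], [-0.0, -0.001, -1.0]]
wrist_force: [-0.4, 0.6, -4.0]
width: 0.231
0.23116190681788779 [501.0587 -75.0538  10.7032] [-0.4205  0.5778 -3.9714] [0.0032 0.1313 0.0213]
```

View pics/w22c.png

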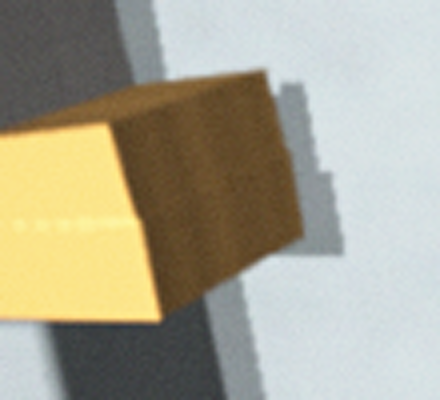

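The wedge didn't advance under 26 N, so it is at its stop. Now I'll carry the mallet back to clear bench.

```bash
python3 -m crank '[[0,0.05,-0.1,0,0,0,0.1],[-0.0125,0.17,-0.1,0,0,0,0.1],[-0.0125,0.17,0,0,0,0,0.1],[-0.0125,0.17,0,0,0,0,0.1],[-0.0125,0.17,0,0,0,0,0.1],[-0.0125,0.17,0,0,0,0,0.1],[-0.0125,0.17,0,0,0,0,0.1],[-0.0125,0.17,0,0,0,0,0.1],[-0.0125,0.17,0,0,0,0,0.1],[0,0,0.1,0,0,0,0.1],[0,0,0.1,0,0,0,0.1],[0,0,0.08,0,0,0,0.1]]'
python3 -m crank '[[0,0,0.04,0,0,0,0.1],[0,0,0.03,0,0,0,0.1],[0,0,0.02,0,0,0,0.1],[0,0,0,0,0,0,0.1],[0,0,0,0,0,0,0.1]]'
python3 - <<'E'
from h import *
c=cap('side'); cv2.imwrite('pics/s23.png',cv2.resize(cv2.cvtColor(c['img'],4)[80:240,220:400],None,fx=4,fy=4)[:600])
E
```

```text
t: 29.03
eef_pos: [480.9, -356.9, -6.8]
ee_rot: [[1.0, -0.002, -0.0], [-0.002, -1.0, 0.002], [-0.0, -0.002, -1.0]]
wrist_force: [-0.2, -0.1, -4.9]
width: 0.23
t: 29.45
eef_pos: [481.6, -358.2, -22.1]
ee_rot: [[1.0, -0.001, 0.002], [-0.001, -1.0, -0.001], [0.002, 0.001, -1.0]]
wrist_force: [0.2, 0.7, -3.4]
width: 0.227
```

View pics/s23.png

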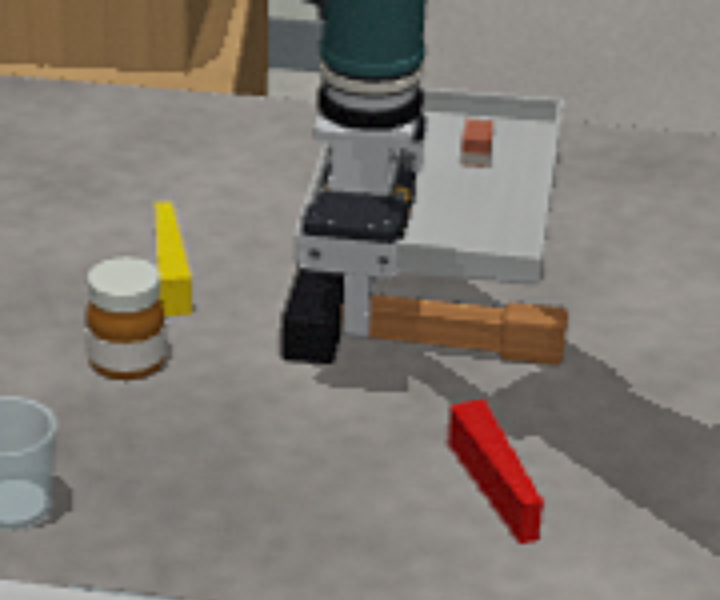

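Still carrying its weight (−3.4 N), so the mallet is a few mm up. I'll creep down until it touches.

```bash
python3 -m crank '[[0,0,0.01,0,0,0,0.1],[0,0,0,0,0,0,0.1],[0,0,0,0,0,0,0.1]]'
python3 -m crank '[[0,0,0.008,0,0,0,0.1],[0,0,0,0,0,0,0.1],[0,0,0,0,0,0,0.1]]'
```

```text
t: 29.75
eef_pos: [481.7, -358.7, -23.5]
ee_rot: [[1.0, -0.002, 0.003], [-0.002, -1.0, -0.002], [0.003, 0.002, -1.0]]
wrist_force: [-0.4, -0.7, 1.5]
width: 0.232
t: 30.0
eef_pos: [481.7, -358.8, -23.5]
ee_rot: [[1.0, -0.002, 0.003], [-0.002, -1.0, -0.002], [0.003, 0.002, -1.0]]
wrist_force: [-1.6, 1.7, 9.0]
width: 0.234
```

Contact with the bench. Releasing and rising.

```bash
python3 -m crank '[[0,0,-0.008,0,0,0,0.1],[0,0,0,0,0,0,0.6],[0,0,0,0,0,0,0.6],[0,0,0,0,0,0,0.6],[0,0,0,0,0,0,0.6],[0,0,0,0,0,0,0.6],[0,0,-0.1,0,0,0,0.6],[0,0,-0.2,0,0,0,0.6],[0,0,-0.2,0,0,0,0.6],[0,0,-0.2,0,0,0,0.6],[0,0,0,0,0,0,0.6],[0,0,0,0,0,0,0.6]]'
python3 - <<'E'
from h import *
import pickle
c=cap('wrist'); save(c,'w24.png'); print(c['obs']['eef_pos'],c['obs']['wrist_force'])
P=depthpts(c)
c=cap('side'); save(c,'s24.png'); cv2.imwrite('pics/s24v.png',cv2.resize(cv2.cvtColor(c['img'],4)[195:310,200:310],None,fx=5,fy=5,interpolation=2))
c=cap('top'); save(c,'t24.png'); pickle.dump(c,open('t24.pkl','wb')); cv2.imwrite('pics/t24v.png',cv2.resize(cv2.cvtColor(c['img'],4)[165:250,170:290],None,fx=6,fy=6,interpolation=2))
E
```

```text
t: 31.0
eef_pos: [482.4, -359.6, 118.8]
ee_rot: [[1.0, -0.002, 0.006], [-0.002, -1.0, -0.005], [0.006, 0.005, -1.0]]
wrist_force: [-0.6, -0.4, -0.9]
width: 0.601
[ 482.3921 -359.6209  118.7834] [-0.6023 -0.4168 -0.8684]
```

View pics/w24.png

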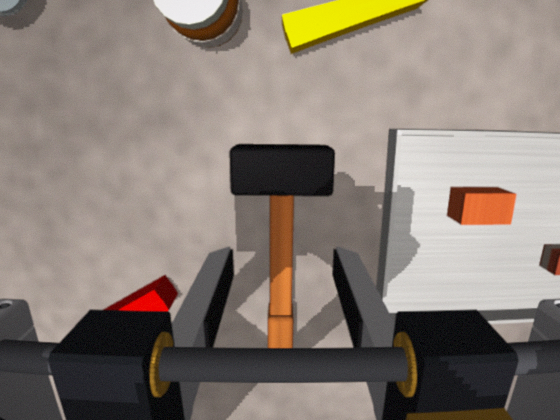

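View pics/s24.png

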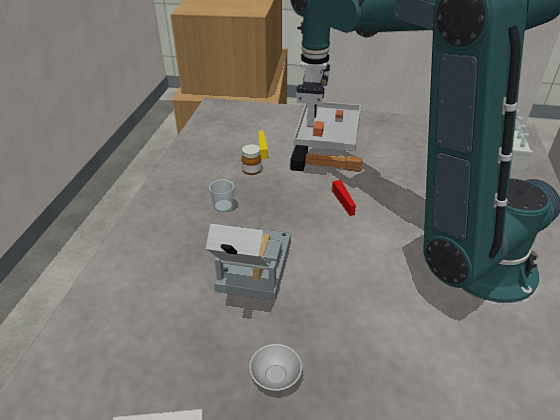

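View pics/t24v.png

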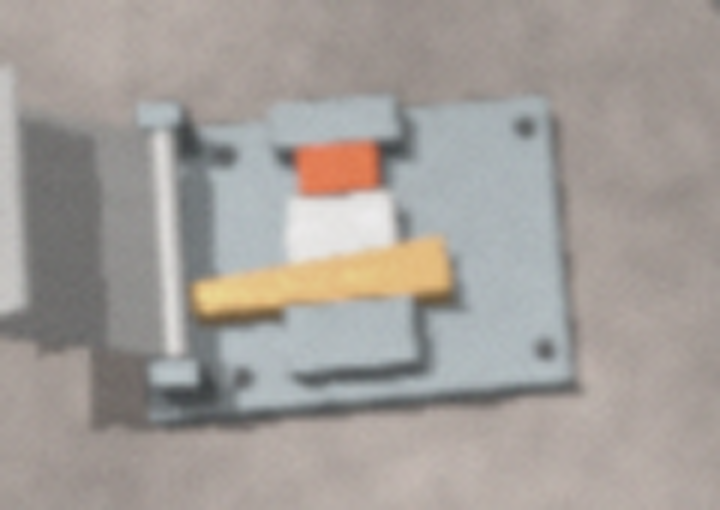

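```bash
python3 - <<'E'
from h import *
import pickle
c=pickle.load(open('t24.pkl','rb')); a=lambda *p:[(170+x/6,165+y/6) for x,y in p]
print('wedge thick mid, thin mid',plane(c,a((449,268),(196,299)),64)[:,:2])
print('wall end corner y',plane(c,a((417,300),(285,308)),64)[:,:2])
print(arm.close_job())
E
```

```text
wedge thick mid, thin mid [[531.2594  49.7151]
 [527.5511 167.1575]]
wall end corner y [[517.6722  65.5726]
 [519.5513 126.4184]]
the job is handed in; nothing more can be done
None
```

I finished all the steps and handed the job in at about 31 s of the 72 s allowed. The interface gives no verdict, so the results below rest on my own checks.

- **Guard:** My first grasp missed because the real fingertips sit about 32 mm above the reported TCP. After correcting for that, I swung the guard past balance and let go. It fell open and was still open in the last pictures.
- **Wedge:** I laid the pale wooden wedge along the fixed wall, thin end first. I fed it in to first resistance (about 3.6 N, slot y about −34 mm) and let go.
- **Taps:** I made five separate mallet taps, drawing the mallet back after each.
  - After the first tap the wedge was at slot y about −10.5 mm, and after the second about −2, which puts the jaw at about 1.9 mm and then 2.8 mm.
  - The last two taps reached 19 N and 26 N with no further advance.
- **Last checks:**
  - The wedge's centre is at slot y about +10 to +11 mm. It is straight against the wall and the jaw is on the specimen. I worked out the jaw values from the wedge position and did not measure them directly.
  - The mallet lies flat on the bench near where it started, well away from the vise.
  - The jar, beaker and dish look unmoved.
  - No check failed. Different views of the wedge and slot disagreed by only about 1–2 mm, which is within calibration.

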